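# Unmould shortbreads and latch them in the carrier

## Robot

A 7-joint arm with a two-finger parallel gripper is mounted at the origin on the work surface. World frame = base frame: x ahead of the robot, y to its left, z up, the work surface at z = 0. Lengths are in mm, angles in rad, forces in N, time in s.
With the tool pointing down it reaches from about 350 to 775 mm from the base axis. Payload 3.1 kg.
Tool frame: the origin (TCP) lies at the very end of the fingers, on their centre line; the grasp point (between the pads) lies grasp_offset behind it (grasp_offset is the distance from the TCP to the grasp point, in mm); z points along the fingers, y is the line along which they close (so a half turn about z gives the same grasp; the last joint's range is limited). The gripper opens to 85 mm and grips with 20 to 120 N. Pads are 22 mm wide; open, the fingers measure 114 mm over their backs; the gripper's body (76 mm by 85 mm) begins 54 mm behind the grasp point. The pads swing forward as they close: fully open they stand 13 mm farther back than shut.
Start: joints at [1.153, 0.311, 0.014, 1.512, -0.004, 1.319, -0.027], TCP at [201.893, -511.622, 231.304] pointing down, gripper open.
Joint ranges: [-2.7, 2.7], [-0.3, 1.91], [-1.27, 1.3], [0.12, 2.57], [-1.44, 4.58], [0.2, 2.03], [-3.05, 3.05]. Speed limits (rad/s): [2.79, 2.79, 3.14, 3.14, 3.14, 3.14, 3.14].

## Interface

Orientations are given as [roll, pitch, yaw] about the fixed x, y, z axes, in that order (R = Rz(yaw) Ry(pitch) Rx(roll)).
In Python, from cell import * gives the robot as it stands. The module is installed in compiled form; this text tells all that it offers.
- The arm moves only by the tool arm_command, never from a script. Its argument "plan" is a list of rows, each a list of 6 numbers: the shift along the tool's x, y, z in mm, then the turn, a rotation vector about the tool's x, y, z in rad. In form: [[x, y, z, rx, ry, rz], ...]. A call has 1 to 12 rows; each row is the pose to reach, as a shift and turn from the pose commanded when the call began, along the tool's axes at that moment; what a row does not reach only later rows make up. A row lasts 1/8 s, in which the tool goes at most 62.5 mm and 10.7 degrees, less where a joint would pass 70% of its speed; a pose out of reach is approached as far as the arm can. A call with a gripper value outside its range is refused whole. "grip" is the opening, from 0 (shut) to 1 (fully open), set as the call begins (left out, the last holds). The fingers move at their own pace and stop on an object; "newtons" is the grip in N (left out, the last holds). Time passes only in rows, so rows that repeat a pose let the fingers close. It gives the time, the measured TCP pose, the force, the opening and the grip force at its end, in the units of the state.
- sense(): the state, without advancing time (a new reading comes with each control period).
- camera(name): name is "scene" or "top" or "wrist"; returns the picture (420x560x3 uint8, red, green, blue); there is no depth.
- camera_info(name): a dict with "fx", "fy", "cx", "cy" (pixels), "T" (4x4, takes a point from camera to world coordinates); the wrist camera has in their place "hand_eye" (4x4, takes a point from camera to tool coordinates, whose origin is the TCP and whose axes are the flange's). Camera axes: x right, y down, z forward; pixel columns grow to the right and rows downward; lengths in mm; the calibration is good to about 2 mm. A picture is of the moment at which its call begins: read the wrist's pose just before it. camera_info takes no time and is no camera call.
- sign_off(): hands the job in; it is judged then, once.
Trained networks look in the newest picture that a camera, given by its name, has taken for a name from the list of things; names that differ only in an ending like _2 or _b are one class to them, and where a whole thing is asked for, a point or a joint stands for the part that bears it (a point fixed in the world has none). Each returns a list of dicts, best first, with "p" (0 to 1); they miss things now and then, are a little off and sometimes report something else, mostly with a low value. They report only what shows in the picture. A call takes as long as a camera call.
- look_for(thing, camera): "at" ([column, row] in pixels, amid what is visible of it).
The state is a dict: "clock": time; "joint_pos": joint angles; "joint_velocities": joint speeds; "joint_efforts": joint torques, N m; "tcp_pos": TCP position; "orientation": TCP orientation; "wrist_force": force on the tool from outside, world axes, zero at the start; "ft_torque": the same for the moment, N m; "gripper_width": finger opening in mm; "gripper_force": force on a finger pad.
Only numpy, scipy, OpenCV 4.12 (cv2) and the standard library are available. Lean on these libraries where they do the work, as an engineer would, in place of code of your own. Each camera call takes 0.05 s, during which the arm holds its last target. There are 200 camera calls.

## Task

Take each loose-bottomed tin that holds a shortbread apart by setting it down over the wooden post so that its base is pushed up through the ring, stand each base with its shortbread upright on the carrier's floor, and leave all the rings, those of empty tins too, lying flat side by side on the trivet. Once all the shortbreads are in, shut the carrier's lid, swing the latch's bail over the keeper and press the lever fully down so that the lid is pulled tight. Leave the mug, salt cellar, tongs and spice jar where they are.

Things in the scene. Friction and masses are not known exactly. Their poses are not given: they have to be found in the camera images.
- ring1: Outer ring of a small loose-bottomed aluminium baking tin: plain upright round wall, 62 mm outside, 56 mm inside, 32 mm high, open above and below, with an inward lip round the foot (4 mm thick, leaving a 44 mm hole) that carries the base. About 60 g. Origin: centre of its underside; z up. Three tins stand in a loose row on the counter, in any order; two or three of them hold a base, the other is an empty ring.
- base1: Loose base of ring1 with a shortbread baked hard onto it, one rigid puck 53 mm across and 20 mm high (about 70 g), at first lying on the lip inside ring1, 8 mm below its rim and only 1.5 mm clear all round, so it cannot be gripped there. Origin: centre of its underside; z up. Reads None throughout when absent (its ring is then empty).
- ring2: Outer ring of a small loose-bottomed aluminium baking tin: plain upright round wall, 62 mm outside, 56 mm inside, 32 mm high, open above and below, with an inward lip round the foot (4 mm thick, leaving a 44 mm hole) that carries the base. About 60 g. Origin: centre of its underside; z up. Three tins stand in a loose row on the counter, in any order; two or three of them hold a base, the other is an empty ring.
- base2: Loose base of ring2 with a shortbread baked hard onto it, one rigid puck 53 mm across and 20 mm high (about 70 g), at first lying on the lip inside ring2, 8 mm below its rim and only 1.5 mm clear all round, so it cannot be gripped there. Origin: centre of its underside; z up. Reads None throughout when absent (its ring is then empty).
- ring3: Outer ring of a small loose-bottomed aluminium baking tin: plain upright round wall, 62 mm outside, 56 mm inside, 32 mm high, open above and below, with an inward lip round the foot (4 mm thick, leaving a 44 mm hole) that carries the base. About 60 g. Origin: centre of its underside; z up. Three tins stand in a loose row on the counter, in any order; two or three of them hold a base, the other is an empty ring.
- base3: Loose base of ring3 with a shortbread baked hard onto it, one rigid puck 53 mm across and 20 mm high (about 70 g), at first lying on the lip inside ring3, 8 mm below its rim and only 1.5 mm clear all round, so it cannot be gripped there. Origin: centre of its underside; z up. Reads None throughout when absent (its ring is then empty).
- post_top (a point): Centre of the flat top of the fixed wooden pusher post: upright round post 35 mm in diameter standing 50 mm proud of a square wooden foot (110 x 110 x 12 mm); this point is 62 mm above the counter. A tin set down over the post centred has its base stopped by the post while the ring slides on down to the foot (ring underside then 50 mm below this point), leaving the base standing free on the post.
- carrier: Fixed grey insulated food carrier, 140 mm (its x) by 310 mm (its y) by 80 mm high, walls 10 mm, hinged lid along its far (+x) side, toggle latch in the middle of its front (-x) face. Origin: centre of its underside; x away from the robot at zero yaw, z up. It may be turned a little.
- carrier_in (a point): Centre of the carrier's inner floor, 34 mm above the counter and 46 mm below the rim; axes as the carrier's. The inside is 120 mm (x) by 290 mm (y): room for three bases side by side along y, about 86 mm apart.
- lid (a joint): Angle of the carrier's lid, rad: 0 shut tight, about 1.7 to 1.9 (its stop) when it stands open leaning back. The lid is 140 x 310 x 14 mm, 0.3 kg, on a lightly damped hinge along the top of the far wall (70 mm behind the carrier's origin, 80 mm above the counter): pushed towards the robot past upright it falls shut slowly and then rests about 0.03 open on a springy rubber seal along the front rim (about 15 N to press flat), held tight only by the latch.
- lid_edge (a point): Middle of the lid's free edge, 140 mm from the hinge line, halfway through the lid's 14 mm thickness.
- lever (a joint): Angle of the latch lever, rad: 0 pressed fully down (handle slopes 40 degrees below level, away from the carrier, against its stop), starts at about 1.55 to 1.7 (handle pointing up and outwards), stop at 1.8. Stays where it is left (light friction, 0.05 N m). With the bail hooked it takes about 6 N at the tip, and holds itself shut over centre at 0.
- lever_pivot (a point): Pivot of the lever, 12 mm in front of the carrier's front face, 60 mm above the counter, turning about the carrier's y.
- lever_tip (a point): End bar of the lever's handle, 58 mm from the pivot; the handle is a straight steel strip 28 mm wide (along the carrier's y) and 5 mm thick, its end bar 8 mm thick.
- bail (a joint): Angle of the bail (wire loop) relative to the lever, rad: the bail's own lean is lever + bail: 0 upright, positive towards the carrier, negative away from it. Swings freely and falls either way under its weight; its pivot is on the lever: with the lever at 0 it lies 18 mm below the lever pivot and 4 mm nearer the carrier, and turns with the lever to lie in front of it when the lever is up. At the start it leans away from the carrier against its stop at -1.85.
- hook_bar (a point): Middle of the bail's hooking crossbar (6 mm thick, 44 mm long along the carrier's y), 47 mm from the bail's pivot. This bar goes over and behind the keeper's lip.
- push_bar (a point): Middle of the bail's upper crossbar (8 mm thick, 48 mm long), 73 mm from the bail's pivot, 26 mm beyond the hooking bar: push it towards the carrier to swing the bail over the keeper.
- keeper (a point): Seat of the hooking bar in the keeper, a 26 mm wide steel hook that sticks out 17 mm from the lid's front edge with an upturned lip 4.5 mm high at its outer end; this point is where the bar's middle lies when hooked. Axes as the carrier's when the lid is shut. With the lid shut and the lever up, a bail swung over towards the carrier drops behind the lip and lowering the lever pulls it home.
- trivet_top (a point): Centre of the upper face of the flat black plastic trivet fixed on the counter, 240 mm (x) by 100 mm (y), 5 mm thick. Three rings fit in a row along x, about 75 mm apart.
- mug: Yellow ceramic mug, 82 mm across, 92 mm high, beyond the tins; not to be moved. Origin: centre of its underside.
- salt_cellar: Glass salt cellar with hinged steel lid, 74 mm across, 55 mm high, beyond the tins; not to be moved. Origin: centre of its underside.
- tongs: Steel tongs locked closed, 235 mm long, 30 mm wide, 18 mm high, lying between the robot and the work; not to be moved. Origin: middle of their underside, x along them.
- spice_jar: Small spice jar, 44 mm across, 60 mm high, between the post and the trivet; not to be moved. Origin: centre of its underside.

How it is judged:
By the outcome, as a careful person would: the job done as asked, in the order asked, and still so for the second after the job is handed in, with the robot touching nothing.
Of base1, base2, base3 only 2 to 3 are there at a start; the rules pass over those that are not, and their reading is None.
At some moment in a run one of ring1, ring2, ring3 may be knocked a few centimetres aside while the robot is not near it.
It also fails if it takes over 210 s, if anything falls off the work surface, if the arm or the gripper's body presses on something with over 40 N, if the wrist force passes 120 N, or if a joint passes its speed limit or range.

## Working session

There is one attempt and no reset: what is moved stays moved. The work goes in short steps, Python scripts to look and compute and a tool call to move; the robot and the scene stay as the last step left them, time stands still between calls to the robot, and variables do not carry over. Pictures are saved under pics/ and viewed, at most 14 in all, crops included, and the job is handed in when it is done.

Besides the shell and the picture viewer there is one more tool, called by a JSON object that holds its "name" and its "arguments", one argument or row to a line. arm_command: Moves the arm, as the interface text tells. Its arguments: {"type":"object","properties":{"plan":{"type":"array","items":{"type":"array","items":{"type":"number"}}},"grip":{"type":"number"},"newtons":{"type":"number"}},"required":["plan"]}

```bash
mkdir -p pics; ls; python3 - <<'E'
from cell import *
import cv2, numpy as np
np.set_printoptions(precision=4,suppress=True)
print(sense())
for c in ["scene","top","wrist"]:
    im=camera(c); cv2.imwrite(f"pics/{c}0.png",im[:,:,::-1]); print(c,camera_info(c))
    if c!="wrist":
        for t in ["ring1","base1","post_top","carrier","carrier_in","lid_edge","lever_tip","lever_pivot","hook_bar","push_bar","keeper","trivet_top","mug","salt_cellar","tongs","spice_jar"]:
            try: print(t,[(np.round(d["at"]).tolist(),round(d["p"],2)) for d in look_for(t,c)][:5])
            except Exception as e: print(t,e)
E
```

```text
pics
{'clock': 0.0, 'joint_pos': array([ 1.1533,  0.3117,  0.014 ,  1.5131, -0.0044,  1.3192, -0.0272]), 'joint_velocities': array([-0.0003, -0.0004, -0.0003,  0.0014,  0.0001, -0.0001, -0.0015]), 'joint_efforts': array([ -0.0001, -37.9913,   0.146 , -23.0593,   0.0123,   0.0136,
         0.    ]), 'tcp_pos': array([ 201.5973, -510.9267,  230.221 ]), 'orientation': array([-3.1392,  0.0001,  0.3759]), 'wrist_force': array([-0.453 ,  0.4462, -0.1048]), 'ft_torque': array([0.0374, 0.0121, 0.0352]), 'gripper_force': 0.0, 'gripper_width': 85.3934845938983}
scene {'fx': 518.5423712772694, 'fy': 518.5423712772694, 'cx': 276.51942731250773, 'cy': 207.1896431400375, 'T': array([[   0.8019,    0.3276,   -0.4997, 1034.0577],
       [   0.5971,   -0.4081,    0.6906, -744.6621],
       [   0.0223,   -0.8521,   -0.5229,  610.8543],
       [   0.    ,    0.    ,    0.    ,    1.    ]])}
ring1 [([301.0, 264.0], 0.9), ([238.0, 331.0], 0.85), ([275.0, 297.0], 0.68)]
base1 [([236.0, 319.0], 0.93), ([275.0, 286.0], 0.75)]
post_top [([210.0, 251.0], 0.75), ([299.0, 266.0], 0.36)]
carrier [([352.0, 186.0]
[... 1345 characters left out ...]
)]
hook_bar [([165.0, 260.0], 0.52), ([281.0, 146.0], 0.16)]
push_bar [([202.0, 310.0], 0.45), ([164.0, 259.0], 0.43)]
keeper [([164.0, 170.0], 0.61), ([367.0, 189.0], 0.21)]
trivet_top [([400.0, 238.0], 0.75)]
mug [([286.0, 144.0], 0.55)]
salt_cellar [([331.0, 160.0], 0.86)]
tongs [([202.0, 316.0], 0.59)]
spice_jar [([359.0, 282.0], 0.75), ([166.0, 260.0], 0.73)]
wrist {'fx': 292.2441944019492, 'fy': 292.2441944019492, 'cx': 279.8571017153457, 'cy': 205.76695794533154, 'hand_eye': array([[  -0.0009,   -0.9529,   -0.3032,   76.3802],
       [   1.    ,   -0.001 ,    0.0003,   -0.3245],
       [  -0.0006,   -0.3032,    0.9529, -141.0219],
       [   0.    ,    0.    ,    0.    ,    1.    ]])}
```

View pics/top0.png

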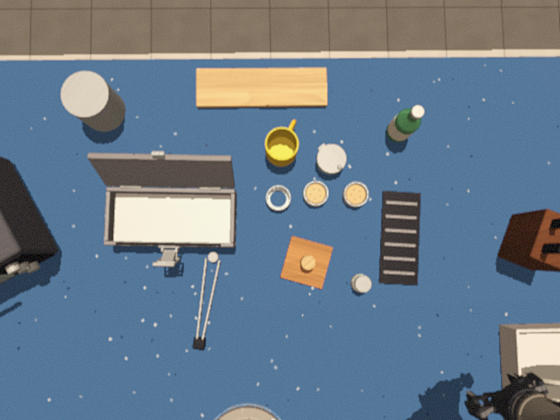

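View pics/scene0.png

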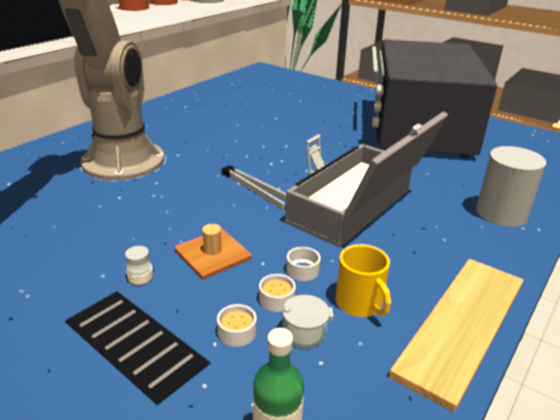

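The top view shows the empty tin at about (278,198) and full tins at (316,193) and (356,195). The post is at (308,263), the trivet at (400,238), the jar at (361,284), the carrier at (170,218) with its lid open, and the tongs at (207,300). The scene view shows the same layout, with the lever up at (315,150).

```bash
cat > h.py <<'E'
from cell import *
import cv2, numpy as np
from scipy.spatial.transform import Rotation as R
np.set_printoptions(precision=1,suppress=True)
def camT(c,s=None):
    i=camera_info(c)
    if c!="wrist": return i,np.array(i["T"])
    s=s or sense(); T=np.eye(4); T[:3,:3]=R.from_euler("xyz",s["orientation"]).as_matrix(); T[:3,3]=s["tcp_pos"]
    return i,T@np.array(i["hand_eye"])
def p2w(c,uv,z,s=None):
    i,T=camT(c,s); d=T[:3,:3]@np.array([(uv[0]-i["cx"])/i["fx"],(uv[1]-i["cy"])/i["fy"],1]); o=T[:3,3]
    return o+d*(z-o[2])/d[2]
def w2p(c,p,s=None):
    i,T=camT(c,s); q=T[:3,:3].T@(np.array(p)-T[:3,3]); return np.array([i["cx"]+i["fx"]*q[0]/q[2],i["cy"]+i["fy"]*q[1]/q[2]])
def delta(p,rpy=None,s=None):
    """shift along tool axes and rotation vector from measured pose to target"""
    s=s or sense(); M=R.from_euler("xyz",s["orientation"])
    d=M.inv().apply(np.array(p)-s["tcp_pos"]); r=np.zeros(3) if rpy is None else (M.inv()*R.from_euler("xyz",rpy)).as_rotvec()
    return d,np.round(r,3)
def shot(c,name):
    s=sense(); im=camera(c); cv2.imwrite(f"pics/{name}.png",im[:,:,::-1]); return s,im
E
python3 - <<'E'
from h import *
import cell
print([n for n in dir(cell) if not n.startswith('_')], getattr(cell,'grasp_offset',None))
P=lambda c,u,v,z: print(c,(u,v),p2w(c,(u,v),z))
for n,t,sc in [("empty",(278,198),(303,262)),("A",(316,193),(276,290)),("B",(356,195),(237,322))]:
    print(n); P("top",*t,28); P("scene",*sc,28)
print("post");P("top",308,263,62);P("scene",211,232,62)
print("foot");[P("top",u,v,12) for u,v in [(292,238),(332,247),(323,288),(282,279)]]
print("triv");[P("top",u,v,5) for u,v in [(384,192),(420,194),(418,284),(381,282)]]
print("carrier rim");[P("top",u,v,80) for u,v in [(107,188),(236,190),(235,246),(105,244)]]
print("jar");P("top",362,284,60);print("mug");P("top",282,140,92);print("salt");P("top",331,159,55)
print("lever");P("top",168,262,90)
print("tongs");P("top",213,257,10);P("top",199,344,10)
E
```

```text
['Unreachable', 'camera', 'camera_info', 'grasp_offset', 'look_for', 'sense', 'sign_off'] 18.700000000000003
empty
top (278, 198) [620.5 -86.5  28. ]
scene (303, 262) [630.  -98.8  28. ]
A
top (316, 193) [ 631.9 -183.3   28. ]
scene (276, 290) [ 637.6 -192.    28. ]
B
top (356, 195) [ 625.4 -285.3   28. ]
scene (237, 322) [ 635.  -291.3   28. ]
post
top (308, 263) [ 456.  -156.7   62. ]
scene (211, 232) [ 466.9 -167.5   62. ]
foot
top (292, 238) [ 519.2 -120.9   12. ]
top (332, 247) [ 494.5 -222.6   12. ]
top (323, 288) [ 391.2 -197.1   12. ]
top (282, 279) [415.8 -93.6  12. ]
triv
top (384, 192) [ 634.8 -362.6    5. ]
top (420, 194) [ 628.3 -456.7    5. ]
top (418, 284) [ 396.2 -442.3    5. ]
top (381, 282) [ 403.1 -347.     5. ]
carrier rim
top (107, 188) [644.9 326.   80. ]
top (236, 190) [635.8  15.9  80. ]
top (235, 246) [500.2  19.6  80. ]
top (105, 244) [510.3 329.2  80. ]
jar
top (362, 284) [ 402.5 -288.    60. ]
mug
top (282, 140) [755.  -97.5  92. ]
salt
top (331, 159) [ 713.8 -220.4   55. ]
lever
top (168, 262) [465.  177.6  90. ]
tongs
top (213, 257) [474.4  80.5  10. ]
top (199, 344) [258.4 116.6  10. ]
```

```bash
python3 - <<'E'
from h import *
print(delta([500,-200,300],[np.pi,0,0]))
E
```

```text
(array([ 391.7, -180.4,  -68.7]), array([-0. ,  0. ,  0.4]))
```

{"name": "arm_command", "arguments": {
  "plan": [
    [391.7, -180.4, -68.7, 0, 0, 0.376],
    [391.7, -180.4, -68.7, 0, 0, 0.376],
    [391.7, -180.4, -68.7, 0, 0, 0.376],
    [391.7, -180.4, -68.7, 0, 0, 0.376],
    [391.7, -180.4, -68.7, 0, 0, 0.376],
    [391.7, -180.4, -68.7, 0, 0, 0.376],
    [391.7, -180.4, -68.7, 0, 0, 0.376],
    [391.7, -180.4, -68.7, 0, 0, 0.376],
    [391.7, -180.4, -68.7, 0, 0, 0.376],
    [391.7, -180.4, -68.7, 0, 0, 0.376]
  ],
  "grip": 1
}}

```text
clock: 3.0
tcp_pos: [498.6, -202.3, 299.7]
orientation: [3.14, 0.001, -0.004]
wrist_force: [0.1, 0.1, -0.9]
gripper_width: 85.1
gripper_force: 0.0
```

```bash
python3 - <<'E'
from h import *
s,im=shot("wrist","w1"); print(s["tcp_pos"],s["orientation"],s["joint_pos"])
for t,z in [("ring1",32),("base1",24),("post_top",62),("trivet_top",5),("mug",92),("salt_cellar",55),("spice_jar",60)]:
    for d in look_for(t,"wrist")[:4]: print(t,np.array(d["at"]),round(d["p"],2),p2w("wrist",d["at"],z,s))
E
```

```text
[ 498.6 -202.3  299.7] [ 3.1  0.  -0. ] [ 0.5  0.3 -0.2  1.4  0.1  1.5 -1.3]
ring1 [268.   44.9] 0.91 [ 655.5 -188.9   32. ]
ring1 [336.1  50. ] 0.66 [ 649.4 -274.2   32. ]
ring1 [181.4  71.2] 0.56 [625.9 -77.7  32. ]
ring1 [  8.3 195.6] 0.51 [462.2 190.7  32. ]
base1 [264.   70.7] 0.92 [ 627.  -182.9   24. ]
base1 [342.9  71.1] 0.84 [ 626.1 -285.8   24. ]
post_top [248.8 190.7] 0.83 [ 475.6 -161.2   62. ]
trivet_top [342.9  71.3] 0.66 [ 628.2 -289.6    5. ]
trivet_top [412.3 144.2] 0.58 [ 529.8 -397.5    5. ]
mug [198.7   2.6] 0.68 [ 682.7 -120.6   92. ]
salt_cellar [296.7  13.7] 0.91 [ 682.7 -223.1   55. ]
salt_cellar [  3.4 194.8] 0.62 [469.7 174.9  55. ]
spice_jar [336.5 231. ] 0.77 [ 415.9 -282.2   60. ]
```

View pics/w1.png

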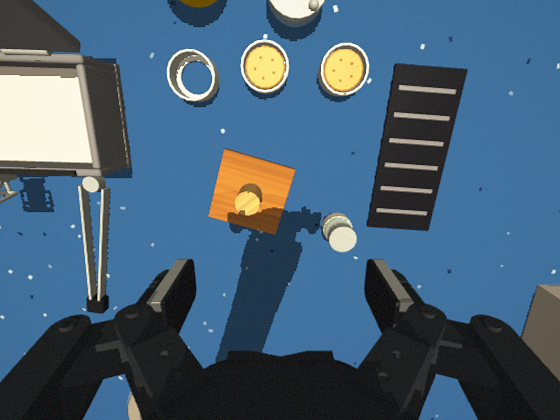

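The wrist view shows the full tins at (265,67) and (343,70), the empty ring at (193,77), the post top at (247,203), the jar at (340,235) and the trivet with corners at about (397,65), (466,70), (428,230), (367,225).

```bash
cat >> h.py <<'E'
def blob(c,im,s,uv,z,lo,hi,r=45):
    """colour blob near uv, outline projected at height z -> circle centre, radius (world mm)"""
    hsv=cv2.cvtColor(np.ascontiguousarray(im),cv2.COLOR_RGB2HSV); m=cv2.inRange(hsv,np.array(lo),np.array(hi))
    k=np.zeros_like(m); cv2.circle(k,(int(uv[0]),int(uv[1])),r,255,-1); m&=k
    m=cv2.morphologyEx(m,cv2.MORPH_CLOSE,np.ones((5,5)))
    cs,_=cv2.findContours(m,cv2.RETR_EXTERNAL,cv2.CHAIN_APPROX_NONE); q=max(cs,key=cv2.contourArea)[:,0]
    w=np.array([p2w(c,p,z,s)[:2] for p in q],np.float32); e=cv2.fitEllipse(w) if len(w)>5 else None
    return np.array(e[0]),np.array(e[1]),cv2.minEnclosingCircle(w)
BREAD=((12,90,120),(32,255,255)); 
E
python3 - <<'E'
from h import *
s=sense(); im=cv2.imread("pics/w1.png")[:,:,::-1]
hsv=cv2.cvtColor(np.ascontiguousarray(im),cv2.COLOR_RGB2HSV)
for n,u,v in [("bread",265,60),("rim",287,68),("post",247,205),("postside",248,190),("foot",230,165),("empty rim",170,75),("blue",150,150)]: print(n,hsv[v,u],end=" ")
print()
for uv in [(265,67),(343,70)]: print(blob("wrist",im,s,uv,24,*BREAD,r=30))
print(blob("wrist",im,s,(247,203),62,(18,100,120),(32,255,255),r=25))
print(p2w("wrist",(247,203),62))
print("triv",[p2w("wrist",p,5)[:2] for p in [(397,65),(466,70),(428,230),(367,225)]])
print("empty",p2w("wrist",(193,72),32))
print("jar",p2w("wrist",(342,239),60))
E
```

```text
bread [ 26 118 253] rim [ 30   5 255] post [ 22 143 249] postside [ 18 157 130] foot [ 16 193 236] empty rim [23 36 92] blue [104 153 162] 
(array([ 632.7, -181.2]), array([51.1, 51.5]), ((632.84814453125, -181.19651794433594), 26.524028778076172))
(array([ 629.2, -283.6]), array([50.7, 51.4]), ((629.4764404296875, -283.58319091796875), 26.36416244506836))
(array([ 463.6, -156.9]), array([31.6, 43.4]), ((464.4118957519531, -158.23062133789062), 22.00064468383789))
[ 459.6 -156.1   62. ]
triv [array([ 637.8, -360.1]), array([ 631.4, -455.1]), array([ 396.1, -438.9]), array([ 404.9, -340. ])]
empty [626.2 -89.7  32. ]
jar [ 405.3 -288.8   60. ]
```

{"name": "arm_command", "arguments": {
  "plan": [
    [50, -20, 80, 0, 0, -1.57],
    [50, -20, 80, 0, 0, -1.57],
    [50, -20, 80, 0, 0, -1.57],
    [50, -20, 80, 0, 0, -1.57],
    [50, -20, 80, 0, 0, -1.57],
    [50, -20, 80, 0, 0, -1.57],
    [50, -20, 80, 0, 0, -1.57],
    [50, -20, 80, 0, 0, -1.57],
    [50, -20, 80, 0, 0, -2.5],
    [50, -20, 80, 0, 0, -2.5],
    [50, -20, 80, 0, 0, -2.5],
    [50, -20, 80, 0, 0, -2.5]
  ]
}}

```text
clock: 4.9
tcp_pos: [550.0, -180.2, 220.0]
orientation: [-3.141, 0.0, 2.256]
wrist_force: [-0.5, -0.2, 0.3]
gripper_width: 85.6
gripper_force: 0.0
```

```bash
python3 - <<'E'
from h import *
d,r=delta([560,-180,220],[np.pi,0,np.pi]); np.set_printoptions(precision=3,suppress=True); print(d,r,sense()["joint_pos"])
E
```

```text
[-6.16   7.925 -0.022] [-0.     0.    -0.886] [ 0.723  0.447 -0.635  1.43   0.266  1.351  0.762]
```

{"name": "arm_command", "arguments": {
  "plan": [
    [-6, 8, 0, 0, 0, -0.886],
    [-6, 8, 0, 0, 0, -0.886],
    [-6, 8, 0, 0, 0, -0.886],
    [-6, 8, 0, 0, 0, -0.886],
    [-6, 8, 0, 0, 0, -0.886],
    [-6, 8, 0, 0, 0, -0.886]
  ]
}}

```text
clock: 5.65
tcp_pos: [560.0, -180.0, 219.9]
orientation: [3.141, -0.0, 3.134]
wrist_force: [-0.5, -0.3, -0.0]
gripper_width: 85.4
gripper_force: 0.0
```

```bash
python3 - <<'E'
from h import *
s,im=shot("wrist","w2"); print(s["tcp_pos"],s["orientation"],s["joint_pos"])
for t,z in [("ring1",32),("base1",24),("post_top",62),("spice_jar",60),("trivet_top",5)]:
    for d in look_for(t,"wrist")[:4]: print(t,np.array(d["at"]),round(d["p"],2),p2w("wrist",d["at"],z,s))
E
```

```text
[ 560.  -180.   219.9] [ 3.1 -0.   3.1] [ 0.8  0.5 -0.8  1.4  0.4  1.4  1.6]
ring1 [282.2 218.2] 0.76 [ 601.3 -177.9   32. ]
ring1 [354.3 236.3] 0.65 [625.6 -90.   32. ]
ring1 [210.2 223.1] 0.61 [ 606.9 -264.6   32. ]
base1 [195.8 235.5] 0.97 [ 626.3 -286.    24. ]
base1 [277.7 239.5] 0.6 [ 632.6 -183.7   24. ]
post_top [301.   87.5] 0.81 [ 458.4 -159.4   62. ]
spice_jar [162.7  25.7] 0.97 [ 405.2 -284.9   60. ]
trivet_top [ 94.5 128.5] 0.56 [ 496.8 -398.4    5. ]
```

View pics/w2.png

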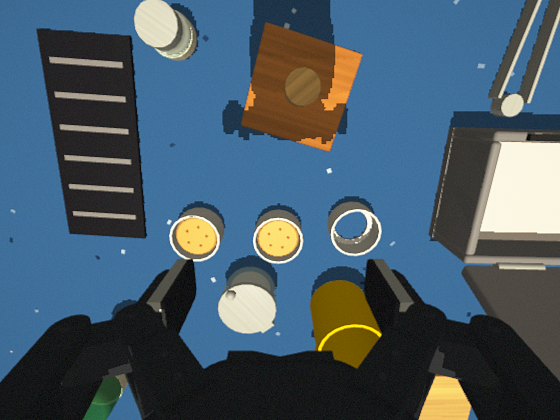

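Seen from the robot's side, the post top is at (303,88). The full tins are at (196,238) and (278,240), the empty ring at (355,232), the salt cellar at (247,305) and the trivet corners at (38,30), (130,35), (146,237), (70,234).

```bash
python3 - <<'E'
from h import *
s=sense(); im=cv2.imread("pics/w2.png")[:,:,::-1]
for uv in [(278,240),(196,237)]: print(blob("wrist",im,s,uv,24,*BREAD,r=28))
# rims: bright low-sat
for uv in [(278,236),(196,234),(355,232)]:
    try: print("rim",blob("wrist",im,s,uv,32,(0,0,170),(179,70,255),r=32))
    except Exception as e: print(e)
hsv=cv2.cvtColor(np.ascontiguousarray(im),cv2.COLOR_RGB2HSV); print(hsv[88,303],hsv[88,327],hsv[60,303])
print("post",p2w("wrist",(303,87.5),62))
print("triv",[p2w("wrist",p,5)[:2] for p in [(38,30),(130,35),(146,237),(70,234)]])
print(delta([632,-181.5,100],[np.pi,0,np.pi]))
E
```

```text
(array([ 631.3, -183.5]), array([49. , 51.6]), ((630.8076171875, -183.4314422607422), 26.186397552490234))
(array([ 627.8, -286. ]), array([48.1, 51.3]), ((626.8524169921875, -285.4299621582031), 26.196949005126953))
rim (array([ 631.2, -183.4]), array([60.6, 60.9]), ((631.2169189453125, -183.36053466796875), 31.078500747680664))
rim (array([ 626.8, -286.1]), array([58. , 61.3]), ((624.944091796875, -288.4938049316406), 34.63351821899414))
rim (array([620.9, -88.3]), array([60.6, 60.9]), ((621.1033935546875, -88.3813705444336), 31.102739334106445))
[ 17 153 122] [ 14 189 112] [ 14 181 120]
post [ 458.4 -157.4   62. ]
triv [array([ 394.5, -438.8]), array([ 400. , -340.7]), array([ 636.5, -358. ]), array([ 631.5, -457.7])]
(array([-72. ,  -1.3, 120. ]), array([-0., -0., -0.]))
```

{"name": "arm_command", "arguments": {
  "plan": [
    [-72, -2.3, 100, 0, 0, 0],
    [-72, -2.3, 100, 0, 0, 0],
    [-72, -2.3, 100, 0, 0, 0],
    [-72, -2.3, 140, 0, 0, 0],
    [-72, -2.3, 180, 0, 0, 0],
    [-72, -2.3, 205, 0, 0, 0],
    [-72, -2.3, 215, 0, 0, 0],
    [-72, -2.3, 215, 0, 0, 0]
  ],
  "grip": 0.9
}}

```text
clock: 6.95
tcp_pos: [632.4, -182.7, 6.3]
orientation: [-3.141, 0.001, 3.135]
wrist_force: [0.4, 0.4, 0.3]
gripper_width: 76.8
gripper_force: 0.0
```

{"name": "arm_command", "arguments": {
  "plan": [
    [0, 0, 0, 0, 0, 0],
    [0, 0, 0, 0, 0, 0],
    [0, 0, 0, 0, 0, 0],
    [0, 0, 0, 0, 0, 0],
    [0, 0, 0, 0, 0, 0],
    [0, 0, 0, 0, 0, 0]
  ],
  "grip": 0.6,
  "newtons": 30
}}

```text
clock: 7.7
tcp_pos: [633.7, -182.6, 7.4]
orientation: [-3.141, 0.004, 3.136]
wrist_force: [-0.7, -1.2, 6.7]
gripper_width: 59.9
gripper_force: 34.0
```

{"name": "arm_command", "arguments": {
  "plan": [
    [0, 0, -10, 0, 0, 0],
    [0, 0, -60, 0, 0, 0],
    [0, 0, -100, 0, 0, 0],
    [0, 0, -100, 0, 0, 0],
    [0, 0, -100, 0, 0, 0]
  ]
}}

```text
clock: 8.32
tcp_pos: [631.1, -182.4, 104.2]
orientation: [-3.141, -0.002, 3.136]
wrist_force: [-1.1, 0.0, -3.1]
gripper_width: 60.0
gripper_force: 33.5
```

```bash
python3 - <<'E'
from h import *
s,im=shot("wrist","w3"); print(s["tcp_pos"],s["orientation"],s["joint_pos"],s["wrist_force"])
cv2.imwrite("pics/w3c.png",im[180:420,120:440][:,:,::-1])
E
```

```text
[ 631.1 -182.4  104.2] [-3.1 -0.   3.1] [ 0.7  0.7 -0.7  1.3  0.5  1.3  1.5] [-1.1  0.  -3.1]
```

View pics/w3c.png

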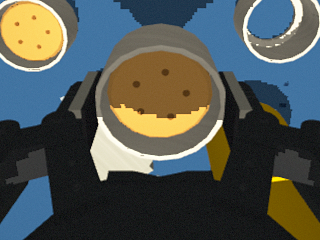

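The tin is held between the pads, roughly level. Its rim centre is at about crop (162,103), full image (282,283), and is about 127 px wide.

```bash
python3 - <<'E'
from h import *
s=sense(); t=s["tcp_pos"]; M=R.from_euler("xyz",s["orientation"])
im=cv2.imread("pics/w3.png"); 
for h,dx in [(24.6,0)]:
    a=np.linspace(0,2*np.pi,73); pts=[w2p("wrist",t+M.apply([dx+31*np.cos(x),31*np.sin(x),-h]),s) for x in a]
    cv2.polylines(im,[np.int32(np.round(np.array(pts)*8))],True,(0,0,255),1,cv2.LINE_AA,3)
    print(np.array(pts).min(0),np.array(pts).max(0))
cv2.imwrite("pics/w3d.png",cv2.resize(im[180:360,180:380],None,fx=3,fy=3,interpolation=cv2.INTER_NEAREST))
E
```

```text
[213.1 229.4] [347.8 346.2]
```

View pics/w3d.png

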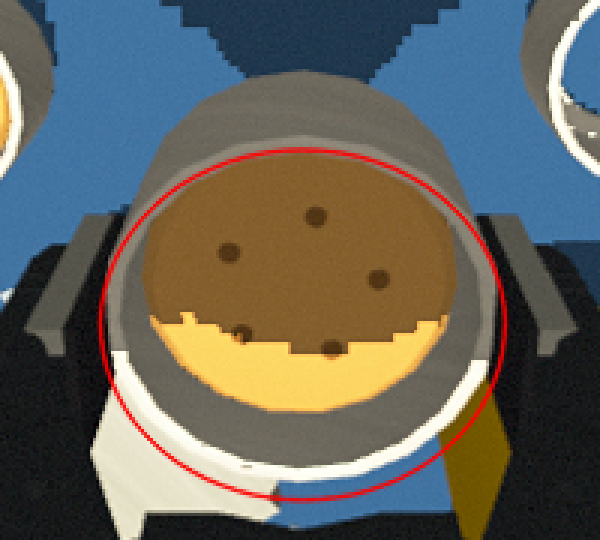

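```bash
python3 - <<'E'
from h import *
s=sense(); t=s["tcp_pos"]; M=R.from_euler("xyz",s["orientation"])
from scipy.optimize import least_squares
def f(p):
    dx,dy,h=p[:3]; a=np.linspace(0,2*np.pi,181)
    q=np.array([w2p("wrist",t+M.apply([dx+31*np.cos(x),dy+31*np.sin(x),-h]),s) for x in a])
    return np.r_[q.min(0),q.max(0)]-[216,225.7,344,340.7]
print(least_squares(f,[0,0,20]))
E
```

```text
Traceback (most recent call last):
  File "h.py", line 14, in w2p
    i,T=camT(c,s); q=T[:3,:3].T@(np.array(p)-T[:3,3]); return np.array([i["cx"]+i["fx"]*q[0]/q[2],i["cy"]+i["fy"]*q[1]/q[2]])
        ~~~~^^^^^
  File "h.py", line 6, in camT
    i=camera_info(c)
ValueError: time passes only in moves, steps and waits
```

```bash
sed -i 's/    i=camera_info(c)/    i=INFO[c]/; s/^def camT/INFO={c:camera_info(c) for c in ("wrist","top","scene")}\ndef camT/' h.py; cat >> h.py <<'E'
from scipy.optimize import least_squares
def rimfit(ext,s,r=31):
    """image extents (l,t,r,b) of a circle of radius r level with the tool -> dx,dy,h (tool frame, h behind TCP)"""
    t=s["tcp_pos"]; M=R.from_euler("xyz",s["orientation"]); a=np.linspace(0,2*np.pi,181)
    def f(p):
        q=np.array([w2p("wrist",t+M.apply([p[0]+r*np.cos(x),p[1]+r*np.sin(x),-p[2]]),s) for x in a]); return np.r_[q.min(0),q.max(0)]-ext
    o=least_squares(f,[0,0,20]); return o.x,o.fun
E
python3 - <<'E'
from h import *
s=sense(); print(rimfit([216,225.7,344,340.7],s)); print(s["tcp_pos"])
E
```

```text
(array([-0.8, -0.2, 19.3]), array([-0.9,  0.9,  0.9, -1.1]))
[ 630.6 -182.5  103.3]
```

```bash
python3 - <<'E'
from h import *
print(delta([458.3,-157,103.3],[np.pi,0,np.pi]), delta([458.3,-157,103.3],[np.pi,0,np.pi])[1]*1000)
E
```

```text
(array([172.4,  24.6,   0.6]), array([ 0., -0., -0.])) [ 0. -3. -6.]
```

{"name": "arm_command", "arguments": {
  "plan": [
    [172.3, 25.4, 0, 0, 0, 0],
    [172.3, 25.4, 0, 0, 0, 0],
    [172.3, 25.4, 0, 0, 0, 0],
    [172.3, 25.4, 0, 0, 0, 0],
    [172.3, 25.4, 0, 0, 0, 0],
    [172.3, 25.4, 0, 0, 0, 0]
  ],
  "newtons": 40
}}

```text
clock: 9.12
tcp_pos: [461.2, -156.1, 105.0]
orientation: [3.141, 0.001, 3.136]
wrist_force: [0.5, 1.0, -1.7]
gripper_width: 59.5
gripper_force: 46.0
```

```bash
python3 - <<'E'
from h import *
s,im=shot("wrist","w4"); print(s["tcp_pos"],s["orientation"])
print(look_for("post_top","wrist"))
i=cv2.imread("pics/w4.png"); cv2.imwrite("pics/w4c.png",cv2.resize(i[120:400,150:410],None,fx=2,fy=2))
E
```

```text
[ 461.2 -156.1  105. ] [3.1 0.  3.1]
[{'at': [273.4, 177.7], 'p': 0.8}]
```

View pics/w4c.png

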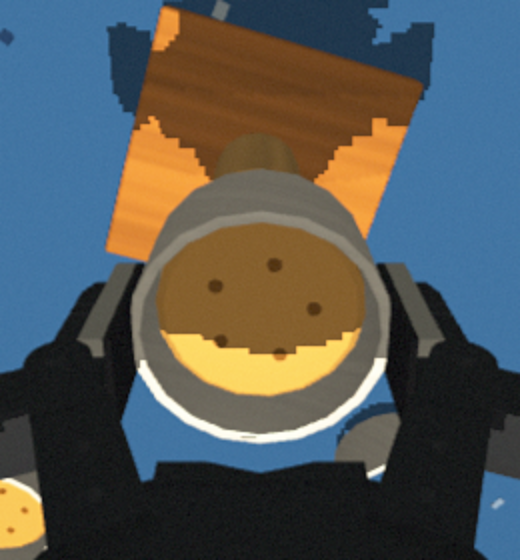

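The tin is over the foot, with the post visible just behind it and laterally centred (crop 218–298 against the ring's 132–388). The foot corners are at full-image (232,122), (361,161) and (203,245).

```bash
python3 - <<'E'
from h import *
s=sense(); a,b=[p2w("wrist",p,12,s) for p in [(361.5,161),(203.5,245)]]; print((a+b)/2, np.linalg.norm(a-b), s["tcp_pos"])
e=[150+132/2,120+213/2,150+389/2,120+441/2]; print(rimfit(e,s))
E
```

```text
[ 456.1 -156.9   12. ] 151.5889720563867 [ 461.1 -155.9  105. ]
(array([-1. , -0.1, 19.2]), array([-0.5,  0.6,  0.5, -0.6]))
```

{"name": "arm_command", "arguments": {
  "plan": [
    [4, -1, 0, 0, 0, 0],
    [4, -1, 15, 0, 0, 0],
    [4, -1, 30, 0, 0, 0],
    [4, -1, 37, 0, 0, 0],
    [4, -1, 44, 0, 0, 0],
    [4, -1, 50, 0, 0, 0],
    [4, -1, 56, 0, 0, 0],
    [4, -1, 62, 0, 0, 0],
    [4, -1, 62, 0, 0, 0]
  ]
}}

```text
clock: 10.35
tcp_pos: [455.8, -157.0, 42.6]
orientation: [3.141, -0.0, 3.136]
wrist_force: [-0.1, -0.4, -0.2]
gripper_width: 59.7
gripper_force: 46.1
```

{"name": "arm_command", "arguments": {
  "plan": [
    [-1, 0, 6, 0, 0, 0],
    [-1, 0, 12, 0, 0, 0],
    [-1, 0, 18, 0, 0, 0],
    [-1, 0, 20, 0, 0, 0],
    [-1, 0, 22, 0, 0, 0],
    [-1, 0, 22, 0, 0, 0]
  ]
}}

```text
clock: 11.1
tcp_pos: [456.8, -157.0, 20.9]
orientation: [-3.142, -0.0, 3.136]
wrist_force: [-1.2, -0.1, -0.1]
gripper_width: 59.5
gripper_force: 46.2
```

{"name": "arm_command", "arguments": {
  "plan": [
    [0, 0, 1, 0, 0, 0],
    [0, 0, 2, 0, 0, 0],
    [0, 0, 3, 0, 0, 0],
    [0, 0, 3, 0, 0, 0]
  ]
}}

```text
clock: 11.6
tcp_pos: [457.3, -157.2, 19.6]
orientation: [-3.14, 0.0, 3.136]
wrist_force: [-2.9, 0.7, 12.0]
gripper_width: 59.7
gripper_force: 46.8
```

{"name": "arm_command", "arguments": {
  "plan": [
    [0, 0, -1, 0, 0, 0],
    [0, 0, -1, 0, 0, 0],
    [0, 0, -1, 0, 0, 0],
    [0, 0, -20, 0, 0, 0],
    [0, 0, -46, 0, 0, 0],
    [0, 0, -46, 0, 0, 0],
    [0, 0, -46, 0, 0, 0]
  ],
  "grip": 0.9
}}

```text
clock: 12.48
tcp_pos: [456.2, -157.1, 63.3]
orientation: [3.141, -0.001, 3.136]
wrist_force: [-0.4, 0.7, -0.5]
gripper_width: 76.8
gripper_force: 0.0
```

```bash
python3 - <<'E'
from h import *
s,im=shot("wrist","w5"); print(s["tcp_pos"],s["orientation"],s["gripper_width"],s["wrist_force"])
i=cv2.imread("pics/w5.png"); cv2.imwrite("pics/w5c.png",cv2.resize(i[120:400,150:410],None,fx=2,fy=2))
E
```

```text
[ 456.2 -157.1   63.3] [ 3.1 -0.   3.1] 76.8238363395064 [-0.4  0.7 -0.5]
```

View pics/w5c.png

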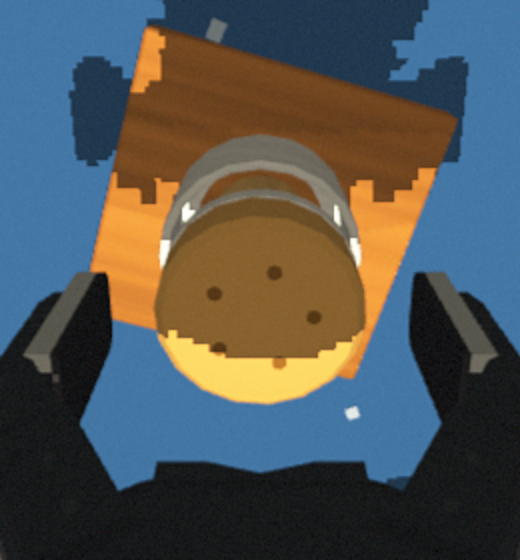

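The base stands free on the post, centred between the fingers at about crop (260,300), and the ring is down on the foot below it.

{"name": "arm_command", "arguments": {
  "plan": [
    [0, 0, 0, 0, 0, 0],
    [0, 0, 0, 0, 0, 0],
    [0, 0, 0, 0, 0, 0],
    [0, 0, 0, 0, 0, 0],
    [0, 0, 0, 0, 0, 0],
    [0, 0, -10, 0, 0, 0],
    [0, 0, -50, 0, 0, 0],
    [0, 0, -90, 0, 0, 0],
    [0, 0, -90, 0, 0, 0]
  ],
  "grip": 0.5,
  "newtons": 40
}}

```text
clock: 13.65
tcp_pos: [459.9, -157.3, 157.8]
orientation: [-3.139, 0.008, 3.136]
wrist_force: [-0.1, 0.4, -1.2]
gripper_width: 51.5
gripper_force: 42.1
```

```bash
python3 - <<'E'
from h import *
s,im=shot("wrist","w6"); print(s["tcp_pos"],s["orientation"],s["gripper_width"],s["wrist_force"],s["joint_pos"])
for t in ["carrier_in","lid_edge","carrier","lever_tip","lever_pivot","push_bar"]:
    for c in ["top"]:
        camera(c); print(t,[(np.array(d["at"]),round(d["p"],2)) for d in look_for(t,c)[:2]])
print("carrier rim inner/outer top",[p2w("top",p,80)[:2] for p in [(107,188),(236,190),(235,246),(105,244)]])
E
```

```text
[ 459.9 -157.3  157.8] [-3.1  0.   3.1] 51.5365014579171 [-0.1  0.4 -1.2] [ 1.   0.4 -0.9  1.8  0.3  1.1  1.6]
carrier_in []
lid_edge [(array([163.2, 169.8]), 0.62), (array([164.4, 199.4]), 0.48)]
carrier [(array([168.3, 202. ]), 0.89)]
lever_tip [(array([167.9, 261. ]), 0.56)]
lever_pivot [(array([169.7, 260.1]), 0.87)]
push_bar [(array([201.7, 310.3]), 0.39)]
carrier rim inner/outer top [array([644.9, 326. ]), array([635.8,  15.9]), array([500.2,  19.6]), array([510.3, 329.2])]
```

{"name": "arm_command", "arguments": {
  "plan": [
    [-113, 400, -30, 0, 0, 0],
    [-113, 400, -30, 0, 0, 0],
    [-113, 400, -30, 0, 0, 0],
    [-113, 400, -30, 0, 0, 0],
    [-113, 400, -30, 0, 0, 0],
    [-113, 400, -30, 0, 0, 0],
    [-113, 400, -30, 0, 0, 0],
    [-113, 400, -30, 0, 0, 0],
    [-113, 400, -30, 0, 0, 0]
  ]
}}

```text
clock: 15.42
tcp_pos: [572.2, 241.4, 183.4]
orientation: [-3.14, -0.001, 3.135]
wrist_force: [0.0, -0.5, -1.0]
gripper_width: 51.6
gripper_force: 42.2
```

```bash
python3 - <<'E'
from h import *
s,im=shot("wrist","w7"); print(s["tcp_pos"],s["orientation"],s["gripper_width"],s["wrist_force"],s["joint_pos"])
for t in ["carrier_in","lid_edge","keeper","lever_tip","lever_pivot","push_bar","hook_bar"]:
    print(t,[(np.array(d["at"]),round(d["p"],2)) for d in look_for(t,"wrist")[:2]])
E
```

```text
[572.2 241.4 183.4] [-3.1 -0.   3.1] 51.61652248612014 [ 0.  -0.5 -1. ] [ 0.1  0.6 -0.9  1.4  0.5  1.4  0.8]
carrier_in [(array([172.2, 204.8]), 0.68), (array([ 10.9, 228.8]), 0.61)]
lid_edge [(array([125.5, 351.2]), 0.88)]
keeper []
lever_tip [(array([194.1,  78.1]), 0.58), (array([171.6, 205.1]), 0.52)]
lever_pivot [(array([194.6,  74.8]), 0.65), (array([122.7, 349.2]), 0.57)]
push_bar [(array([184.4,  63.9]), 0.65)]
hook_bar [(array([178.2,  62.9]), 0.75)]
```

View pics/w7.png

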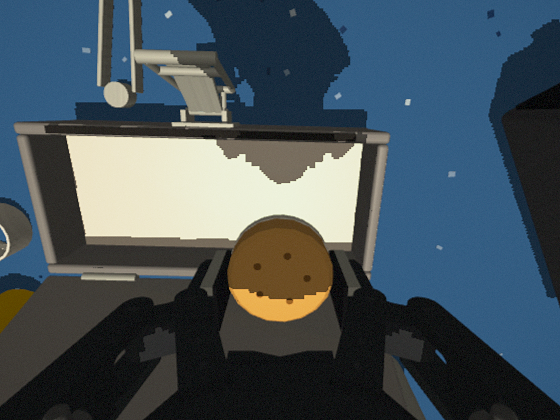

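The wrist view shows the carrier's front rim corners at (17,126) and (388,133) and the back-left rim at (47,273). The base is held at (280,265), and the lever and bail are at (135–235, 50–125).

```bash
python3 - <<'E'
from h import *
s=sense()
for n,p,z in [("f-",(17,126),80),("f+",(388,133),80),("b-",(47,274),80),("fl f-",(68,136),34),("fl f+",(364,144),34),("fl b-",(85,246),34),("latch base",(207,124),60),("pivot bar L",(181,124),60),("pivot R",(232,124),60)]: print(n,p2w("wrist",p,z,s))
e=[228,215,333,321]; print(rimfit(e,s,26.5))
E
```

```text
f- [502.1  28.6  80. ]
f+ [509.9 329.8  80. ]
b- [638.  19.  80.]
fl f- [513.4  35.5  34. ]
fl f+ [523.3 323.8  34. ]
fl b- [630.7  27.5  34. ]
latch base [502.4 177.9  60. ]
pivot bar L [502.2 155.2  60. ]
pivot R [502.6 199.8  60. ]
(array([ 7. ,  0. , 17.6]), array([-3.2,  3.4,  3.2, -3.8]))
```

{"name": "arm_command", "arguments": {
  "plan": [
    [-1, 0, 60, 0, 0, 0],
    [-1, 0, 110, 0, 0, 0],
    [-1, 0, 130, 0, 0, 0],
    [-1, 0, 138, 0, 0, 0],
    [-1, 0, 143, 0, 0, 0],
    [-1, 0, 145, 0, 0, 0],
    [-1, 0, 145, 0, 0, 0]
  ]
}}

```text
clock: 16.7
tcp_pos: [573.8, 242.8, 40.1]
orientation: [3.141, 0.002, 3.136]
wrist_force: [0.4, -0.6, -0.9]
gripper_width: 51.5
gripper_force: 42.3
```

{"name": "arm_command", "arguments": {
  "plan": [
    [0, 0, 1, 0, 0, 0],
    [0, 0, 2, 0, 0, 0],
    [0, 0, 3, 0, 0, 0],
    [0, 0, 3, 0, 0, 0],
    [0, 0, 3, 0, 0, 0]
  ]
}}

```text
clock: 17.32
tcp_pos: [573.1, 242.3, 36.0]
orientation: [-3.142, -0.0, 3.136]
wrist_force: [0.5, 0.5, -1.2]
gripper_width: 51.5
gripper_force: 42.3
```

{"name": "arm_command", "arguments": {
  "plan": [
    [0, 0, 0.5, 0, 0, 0],
    [0, 0, 1, 0, 0, 0],
    [0, 0, 1.5, 0, 0, 0],
    [0, 0, 1.5, 0, 0, 0]
  ]
}}

```text
clock: 17.82
tcp_pos: [573.2, 242.4, 35.6]
orientation: [-3.141, 0.001, 3.136]
wrist_force: [-2.0, -1.1, 6.8]
gripper_width: 51.5
gripper_force: 42.9
```

{"name": "arm_command", "arguments": {
  "plan": [
    [0, 0, 0, 0, 0, 0],
    [0, 0, 0, 0, 0, 0],
    [0, 0, 0, 0, 0, 0],
    [0, 0, -10, 0, 0, 0],
    [0, 0, -60, 0, 0, 0],
    [0, 0, -110, 0, 0, 0],
    [0, 0, -125, 0, 0, 0],
    [0, 0, -125, 0, 0, 0]
  ],
  "grip": 0.75
}}

```text
clock: 18.82
tcp_pos: [573.7, 242.9, 160.9]
orientation: [3.141, 0.003, 3.136]
wrist_force: [0.9, -0.6, -0.8]
gripper_width: 64.4
gripper_force: 0.0
```

```bash
python3 - <<'E'
from h import *
s,im=shot("wrist","w8"); print(s["tcp_pos"],s["gripper_width"])
print(blob("wrist",im,s,w2p("wrist",[575,242,54],s),54,(8,90,60),(32,255,255),r=60))
print(delta([457.3,-157,160],[np.pi,0,np.pi]))
E
```

```text
[573.7 242.9 160.9] 64.36742700197925
(array([569.2, 242.1]), array([49.9, 52.8]), ((568.973876953125, 242.02195739746094), 26.716367721557617))
(array([ 113.3, -399.6,   -0.6]), array([-0., -0., -0.]))
```

{"name": "arm_command", "arguments": {
  "plan": [
    [113, -400, 0, 0, 0, 0],
    [113, -400, 0, 0, 0, 0],
    [113, -400, 0, 0, 0, 0],
    [113, -400, 0, 0, 0, 0],
    [113, -400, 0, 0, 0, 0],
    [113, -400, 0, 0, 0, 0],
    [113, -400, 0, 0, 0, 0],
    [113, -400, 0, 0, 0, 0]
  ],
  "grip": 0.9
}}

```text
clock: 19.88
tcp_pos: [454.6, -161.9, 157.0]
orientation: [-3.141, -0.005, 3.126]
wrist_force: [0.7, 1.2, -1.3]
gripper_width: 77.0
gripper_force: 0.0
```

```bash
python3 - <<'E'
from h import *
s,im=shot("wrist","w9"); print(s["tcp_pos"],s["gripper_width"],s["joint_pos"])
i=cv2.imread("pics/w9.png"); cv2.imwrite("pics/w9c.png",cv2.resize(i[100:400,100:460],None,fx=2,fy=2))
print(w2p("wrist",[457.3,-157.2,44],s))
E
```

```text
[ 454.6 -161.9  157. ] 76.99771443220378 [ 1.   0.4 -0.9  1.8  0.3  1.2  1.6]
[285.5 207. ]
```

View pics/w9c.png

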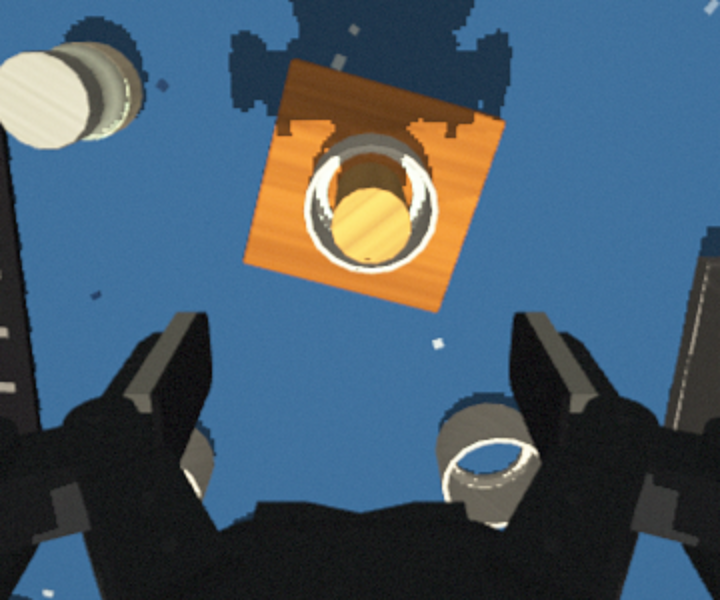

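The ring lies around the post with its rim centred at crop (371,204). The post top is at (371,225) inside it and free.

{"name": "arm_command", "arguments": {
  "plan": [
    [3, 0, 30, 0, 0, 0],
    [3, 0, 80, 0, 0, 0],
    [3, 0, 120, 0, 0, 0],
    [3, 0, 135, 0, 0, 0],
    [3, 0, 139, 0, 0, 0],
    [3, 0, 139, 0, 0, 0],
    [3, 0, 139, 0, 0, 0]
  ]
}}

```text
clock: 20.8
tcp_pos: [456.2, -157.2, 21.8]
orientation: [-3.14, 0.003, 3.136]
wrist_force: [0.5, 0.6, 0.7]
gripper_width: 76.7
gripper_force: 0.0
```

{"name": "arm_command", "arguments": {
  "plan": [
    [0, 0, 0, 0, 0, 0],
    [0, 0, 0, 0, 0, 0],
    [0, 0, 0, 0, 0, 0],
    [0, 0, 0, 0, 0, 0],
    [0, 0, 0, 0, 0, 0]
  ],
  "grip": 0.6,
  "newtons": 30
}}

```text
clock: 21.42
tcp_pos: [455.7, -157.4, 21.6]
orientation: [-3.14, 0.002, 3.136]
wrist_force: [-0.9, -0.5, 6.6]
gripper_width: 59.8
gripper_force: 33.1
```

{"name": "arm_command", "arguments": {
  "plan": [
    [0, 0, -20, 0, 0, 0],
    [0, 0, -70, 0, 0, 0],
    [0, 0, -100, 0, 0, 0],
    [-135.3, -246.6, -100, 0, 0, 0],
    [-135.3, -246.6, -100, 0, 0, 0],
    [-135.3, -246.6, -100, 0, 0, 0],
    [-135.3, -246.6, -100, 0, 0, 0],
    [-135.3, -246.6, -100, 0, 0, 0],
    [-135.3, -246.6, -60, 0, 0, 0],
    [-135.3, -246.6, -15, 0, 0, 0],
    [-135.3, -246.6, 0, 0, 0, 0],
    [-135.3, -246.6, 0, 0, 0, 0]
  ]
}}

```text
clock: 22.92
tcp_pos: [588.0, -404.1, 19.5]
orientation: [3.14, -0.002, 3.136]
wrist_force: [-0.2, -0.3, 0.5]
gripper_width: 59.6
gripper_force: 34.8
```

```bash
python3 - <<'E'
from h import *
s=sense(); print(s["tcp_pos"],s["orientation"],s["wrist_force"],s["joint_pos"],s["gripper_width"])
print(delta([591,-404,15],[np.pi,0,np.pi]))
E
```

```text
[ 588.  -404.1   19.5] [ 3.1 -0.   3.1] [-0.2 -0.3  0.5] [ 0.9  0.9 -0.7  1.2  0.6  1.2  1.8] 59.579995125956025
(array([-3. ,  0.1,  4.5]), array([ 0., -0., -0.]))
```

{"name": "arm_command", "arguments": {
  "plan": [
    [0, 0, 2, 0, 0, 0],
    [0, 0, 4, 0, 0, 0],
    [0, 0, 5, 0, 0, 0],
    [0, 0, 6, 0, 0, 0],
    [0, 0, 7, 0, 0, 0],
    [0, 0, 7, 0, 0, 0]
  ]
}}

```text
clock: 23.68
tcp_pos: [588.9, -404.5, 14.7]
orientation: [-3.141, 0.0, 3.136]
wrist_force: [-3.1, 1.4, 6.2]
gripper_width: 60.3
gripper_force: 35.4
```

{"name": "arm_command", "arguments": {
  "plan": [
    [0, 0, -1, 0, 0, 0],
    [0, 0, -1, 0, 0, 0],
    [0, 0, -1, 0, 0, 0],
    [0, 0, -30, 0, 0, 0],
    [0, 0, -80, 0, 0, 0],
    [0, 80, -140, 0, 0, 0],
    [0, 119, -140, 0, 0, 0],
    [0, 119, -140, 0, 0, 0],
    [0, 119, -140, 0, 0, 0]
  ],
  "grip": 0.9
}}

```text
clock: 24.8
tcp_pos: [589.7, -284.6, 153.9]
orientation: [-3.14, 0.0, 3.138]
wrist_force: [-0.3, -0.2, -0.3]
gripper_width: 76.7
gripper_force: 0.0
```

```bash
python3 - <<'E'
from h import *
s,im=shot("wrist","w10"); print(s["tcp_pos"],s["orientation"])
for d in look_for("base1","wrist")[:3]: 
    print(d["p"],d["at"])
    try: print(blob("wrist",im,s,d["at"],24,*BREAD,r=45))
    except Exception as e: print(e)
for d in look_for("ring1","wrist")[:4]: print("ring",d["p"],d["at"],p2w("wrist",d["at"],32,s))
E
```

```text
[ 589.7 -284.6  153.9] [-3.1  0.   3.1]
0.55 [280.1, 233.4]
(array([ 627.1, -286.5]), array([49. , 51.6]), ((626.8687133789062, -286.4986572265625), 26.14519691467285))
ring 0.78 [143.6, 202.9] [ 591.3 -413.4   32. ]
ring 0.68 [273.1, 211.6] [ 600.4 -291.6   32. ]
ring 0.63 [475.5, 227.6] [617.4 -96.3  32. ]
ring 0.35 [339.2, 320.6] [ 724.7 -221.7   32. ]
```

View pics/w10.png

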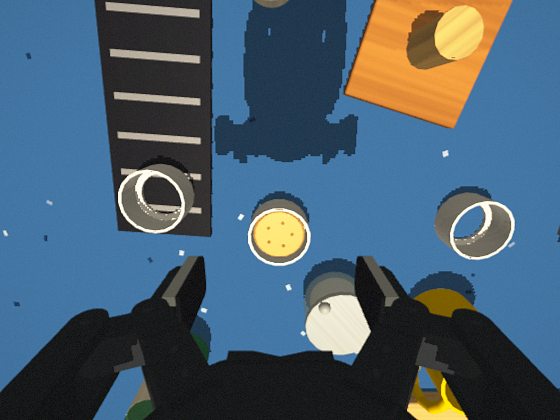

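The first ring lies flat on the trivet's far end at (156,200). Tin B is undisturbed at (279,236), and the empty ring is at (480,225).

{"name": "arm_command", "arguments": {
  "plan": [
    [-38, -0.8, 40, 0, 0, 0],
    [-38, -0.8, 90, 0, 0, 0],
    [-38, -0.8, 130, 0, 0, 0],
    [-38, -0.8, 145, 0, 0, 0],
    [-38, -0.8, 148, 0, 0, 0],
    [-38, -0.8, 148, 0, 0, 0],
    [-38, -0.8, 148, 0, 0, 0]
  ]
}}

```text
clock: 25.82
tcp_pos: [628.9, -286.8, 7.8]
orientation: [-3.14, 0.004, 3.135]
wrist_force: [0.4, 0.6, 0.2]
gripper_width: 76.9
gripper_force: 0.0
```

{"name": "arm_command", "arguments": {
  "plan": [
    [0, 0, 0, 0, 0, 0],
    [0, 0, 0, 0, 0, 0],
    [0, 0, 0, 0, 0, 0],
    [0, 0, 0, 0, 0, 0],
    [0, 0, 0, 0, 0, 0],
    [0, 0, -10, 0, 0, 0],
    [0, 0, -60, 0, 0, 0],
    [0, 0, -110, 0, 0, 0],
    [0, 0, -110, 0, 0, 0],
    [0, 0, -110, 0, 0, 0]
  ],
  "grip": 0.6,
  "newtons": 40
}}

```text
clock: 27.08
tcp_pos: [626.6, -286.3, 114.9]
orientation: [-3.141, -0.002, 3.136]
wrist_force: [-0.0, 0.8, -1.4]
gripper_width: 60.6
gripper_force: 44.4
```

```bash
python3 - <<'E'
from h import *
s,im=shot("wrist","w11"); print(s["tcp_pos"],s["gripper_width"],s["wrist_force"],s["joint_pos"])
b=blob("wrist",im,s,(281,285),s["tcp_pos"][2]+16,(8,90,60),(32,255,255),r=60); print(b)
s3=dict(s); 
E
```

```text
[ 626.6 -286.3  114.9] 60.61438383182787 [-0.   0.8 -1.4] [ 0.8  0.8 -0.8  1.2  0.5  1.3  1.6]
(array([ 625.4, -287.3]), array([48.9, 50.8]), ((624.7088012695312, -287.1908874511719), 25.92514991760254))
```

```bash
python3 - <<'E'
from h import *
s=sense(); s["tcp_pos"]=np.array([461.2,-156.1,105]); s["orientation"]=np.array([3.141,.001,3.136])
im=np.ascontiguousarray(cv2.imread("pics/w4.png")[:,:,::-1])
print(blob("wrist",im,s,(281,275),121,(8,90,60),(32,255,255),r=45))
E
```

```text
(array([ 458.5, -155.8]), array([43.5, 48. ]), ((458.53759765625, -156.09266662597656), 24.154237747192383))
```

{"name": "arm_command", "arguments": {
  "plan": [
    [170, 129.3, 0, 0, 0, 0],
    [170, 129.3, 0, 0, 0, 0],
    [170, 129.3, 0, 0, 0, 0],
    [170, 129.3, 0, 0, 0, 0],
    [170, 129.3, 0, 0, 0, 0],
    [170, 129.3, 0, 0, 0, 0]
  ]
}}

```text
clock: 27.88
tcp_pos: [458.5, -157.2, 115.0]
orientation: [3.142, -0.0, 3.135]
wrist_force: [0.6, -1.0, 0.1]
gripper_width: 60.6
gripper_force: 44.7
```

{"name": "arm_command", "arguments": {
  "plan": [
    [0, 0, 0, 0, 0, 0],
    [0, 0, 15, 0, 0, 0],
    [0, 0, 30, 0, 0, 0],
    [0, 0, 40, 0, 0, 0],
    [0, 0, 48, 0, 0, 0],
    [0, 0, 55, 0, 0, 0],
    [0, 0, 62, 0, 0, 0],
    [0, 0, 69, 0, 0, 0],
    [0, 0, 69, 0, 0, 0]
  ]
}}

```text
clock: 29.0
tcp_pos: [458.0, -156.1, 46.1]
orientation: [3.141, -0.0, 3.136]
wrist_force: [-0.1, -0.4, 0.9]
gripper_width: 60.4
gripper_force: 44.7
```

{"name": "arm_command", "arguments": {
  "plan": [
    [1, -1, 6, 0, 0, 0],
    [1, -1, 12, 0, 0, 0],
    [1, -1, 18, 0, 0, 0],
    [1, -1, 22, 0, 0, 0],
    [1, -1, 24, 0, 0, 0],
    [1, -1, 25, 0, 0, 0],
    [1, -1, 26, 0, 0, 0],
    [1, -1, 26, 0, 0, 0]
  ]
}}

```text
clock: 30.0
tcp_pos: [457.5, -156.8, 20.8]
orientation: [3.142, 0.001, 3.136]
wrist_force: [-0.7, 0.2, 1.5]
gripper_width: 60.7
gripper_force: 44.7
```

{"name": "arm_command", "arguments": {
  "plan": [
    [0, 0, 1, 0, 0, 0],
    [0, 0, 2, 0, 0, 0],
    [0, 0, 3, 0, 0, 0],
    [0, 0, 3, 0, 0, 0]
  ]
}}

```text
clock: 30.5
tcp_pos: [458.0, -156.4, 19.4]
orientation: [-3.141, 0.001, 3.137]
wrist_force: [-3.4, 3.0, 16.2]
gripper_width: 60.8
gripper_force: 45.8
```

Contact with the foot. Next I release, rise and check the base, then grip it.

{"name": "arm_command", "arguments": {
  "plan": [
    [0, 0, -1.5, 0, 0, 0],
    [0, 0, -1.5, 0, 0, 0],
    [0, 0, -1.5, 0, 0, 0],
    [0, 0, -20, 0, 0, 0],
    [0, 0, -46, 0, 0, 0],
    [0, 0, -46, 0, 0, 0],
    [0, 0, -46, 0, 0, 0]
  ],
  "grip": 0.9
}}

```text
clock: 31.38
tcp_pos: [457.0, -157.3, 63.7]
orientation: [-3.141, -0.0, 3.136]
wrist_force: [-0.4, -0.3, -0.5]
gripper_width: 76.4
gripper_force: 0.0
```

```bash
python3 - <<'E'
from h import *
s,im=shot("wrist","w12"); print(s["tcp_pos"],s["gripper_width"],s["wrist_force"])
print(blob("wrist",im,s,(280,270),82,(8,90,60),(32,255,255),r=56))
s["tcp_pos"]=np.array([456.2,-157.1,63.3])
print("prev",blob("wrist",np.ascontiguousarray(cv2.imread("pics/w5.png")[:,:,::-1]),s,(280,270),82,(8,90,60),(32,255,255),r=56))
E
```

```text
[ 457.  -157.3   63.7] 76.44848495615074 [-0.4 -0.3 -0.5]
(array([ 451.1, -156.9]), array([51.2, 57.7]), ((450.5083312988281, -156.37962341308594), 29.398731231689453))
prev (array([ 449.5, -157.1]), array([52.1, 55.3]), ((448.8031005859375, -156.7989959716797), 28.562477111816406))
```

{"name": "arm_command", "arguments": {
  "plan": [
    [0, 0, 0, 0, 0, 0],
    [0, 0, 0, 0, 0, 0],
    [0, 0, 0, 0, 0, 0],
    [0, 0, 0, 0, 0, 0],
    [0, 0, 0, 0, 0, 0],
    [0, 0, -10, 0, 0, 0],
    [0, 0, -50, 0, 0, 0],
    [0, 0, -110, 0, 0, 0],
    [0, 0, -110, 0, 0, 0]
  ],
  "grip": 0.5,
  "newtons": 40
}}

```text
clock: 32.55
tcp_pos: [461.2, -157.3, 178.7]
orientation: [-3.138, 0.011, 3.136]
wrist_force: [-0.7, -0.5, -0.9]
gripper_width: 51.7
gripper_force: 42.1
```

{"name": "arm_command", "arguments": {
  "plan": [
    [-115, 257, 0, 0, 0, 0],
    [-115, 257, 0, 0, 0, 0],
    [-115, 257, 0, 0, 0, 0],
    [-115, 257, 0, 0, 0, 0],
    [-115, 257, 0, 0, 0, 0],
    [-115, 257, 0, 0, 0, 0],
    [-115, 257, 0, 0, 0, 0]
  ]
}}

```text
clock: 33.42
tcp_pos: [573.1, 97.8, 172.6]
orientation: [-3.14, -0.002, 3.135]
wrist_force: [0.4, -0.3, -0.3]
gripper_width: 51.5
gripper_force: 42.2
```

```bash
python3 - <<'E'
from h import *
s,im=shot("wrist","w13"); print(s["tcp_pos"],s["gripper_width"],s["wrist_force"],s["joint_pos"])
print(delta([572,100,36],[np.pi,0,np.pi]))
E
```

```text
[573.1  97.8 172.6] 51.54996072321996 [ 0.4 -0.3 -0.3] [ 0.4  0.6 -0.9  1.5  0.5  1.3  1. ]
(array([  1.1,   3.2, 136.8]), array([-0., -0., -0.]))
```

View pics/w13.png

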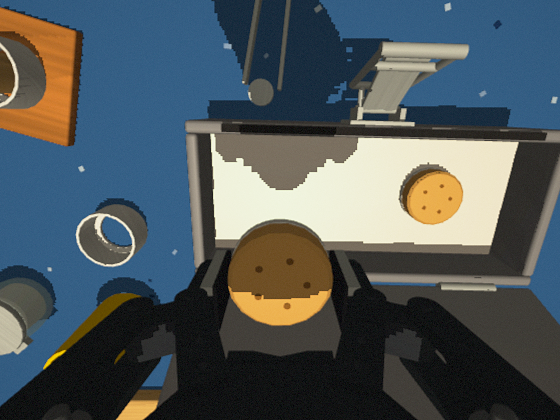

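The first base stands upright in the carrier at (434,197), and the second is held over the near end. The latch's push bar is at (382–468, 50). The empty ring at (107,238) and the ring on the post foot are both in view.

{"name": "arm_command", "arguments": {
  "plan": [
    [1, 3, 50, 0, 0, 0],
    [1, 3, 100, 0, 0, 0],
    [1, 3, 120, 0, 0, 0],
    [1, 3, 128, 0, 0, 0],
    [1, 3, 132, 0, 0, 0],
    [1, 3, 134, 0, 0, 0],
    [1, 3, 136, 0, 0, 0],
    [1, 3, 136, 0, 0, 0]
  ]
}}

```text
clock: 34.48
tcp_pos: [572.9, 102.3, 37.9]
orientation: [-3.142, 0.001, 3.136]
wrist_force: [-0.8, -0.6, -1.0]
gripper_width: 51.4
gripper_force: 42.2
```

{"name": "arm_command", "arguments": {
  "plan": [
    [0, 0, 0.7, 0, 0, 0],
    [0, 0, 1.4, 0, 0, 0],
    [0, 0, 2, 0, 0, 0],
    [0, 0, 2.5, 0, 0, 0],
    [0, 0, 2.5, 0, 0, 0]
  ]
}}

```text
clock: 35.1
tcp_pos: [572.6, 102.2, 35.3]
orientation: [-3.141, 0.0, 3.136]
wrist_force: [-1.7, -0.3, 2.0]
gripper_width: 51.2
gripper_force: 42.5
```

{"name": "arm_command", "arguments": {
  "plan": [
    [0, 0, 0, 0, 0, 0],
    [0, 0, 0, 0, 0, 0],
    [0, 0, 0, 0, 0, 0],
    [0, 0, -10, 0, 0, 0],
    [0, 0, -60, 0, 0, 0],
    [0, 0, -110, 0, 0, 0],
    [0, 0, -125, 0, 0, 0],
    [0, 0, -125, 0, 0, 0]
  ],
  "grip": 0.75
}}

```text
clock: 36.1
tcp_pos: [573.3, 102.6, 161.3]
orientation: [3.141, 0.003, 3.136]
wrist_force: [-0.1, 0.1, -0.2]
gripper_width: 64.1
gripper_force: 0.0
```

{"name": "arm_command", "arguments": {
  "plan": [
    [115.5, -259.5, 0, 0, 0, 0],
    [115.5, -259.5, 0, 0, 0, 0],
    [115.5, -259.5, 0, 0, 0, 0],
    [115.5, -259.5, 0, 0, 0, 0],
    [115.5, -259.5, 0, 0, 0, 0],
    [115.5, -259.5, 0, 0, 0, 0],
    [115.5, -259.5, 0, 0, 0, 0]
  ],
  "grip": 0.9
}}

```text
clock: 36.98
tcp_pos: [455.0, -155.6, 158.9]
orientation: [3.14, -0.002, 3.137]
wrist_force: [0.2, -0.0, -0.5]
gripper_width: 76.8
gripper_force: 0.0
```

```bash
python3 - <<'E'
from h import *
s,im=shot("wrist","w14"); print(s["tcp_pos"],s["gripper_width"],s["joint_pos"])
print("rim on post (cf TCP then 457.5,-156.6)",blob("wrist",im,s,w2p("wrist",[458,-157,44],s),44,(0,0,190),(179,60,255),r=40))
camera("top")
print("bases top",[(np.array(d["at"]),round(d["p"],2),p2w("top",d["at"],54)) for d in look_for("base1","top")[:4]])
E
```

```text
[ 455.  -155.6  158.9] 76.78549854622146 [ 1.1  0.4 -1.   1.8  0.3  1.2  1.6]
rim on post (cf TCP then 457.5,-156.6) (array([ 457.7, -157.1]), array([55.6, 57.7]), ((456.9371337890625, -156.8555908203125), 30.47552490234375))
bases top [(array([201.6, 222.6]), 0.81, array([559.5, 102.9,  54. ])), (array([147.6, 219.2]), 0.66, array([569.9, 234.9,  54. ])), (array([282.2, 190.7]), 0.16, array([635.8, -96.8,  54. ]))]
```

{"name": "arm_command", "arguments": {
  "plan": [
    [0, 0, 30, 0, 0, 0],
    [0, 0, 80, 0, 0, 0],
    [0, 0, 120, 0, 0, 0],
    [0, 0, 135, 0, 0, 0],
    [0, 0, 140, 0, 0, 0],
    [0, 0, 140, 0, 0, 0],
    [0, 0, 140, 0, 0, 0]
  ]
}}

```text
clock: 38.0
tcp_pos: [457.0, -156.9, 21.3]
orientation: [-3.14, 0.003, 3.136]
wrist_force: [0.3, 0.1, 0.6]
gripper_width: 76.8
gripper_force: 0.0
```

{"name": "arm_command", "arguments": {
  "plan": [
    [0, 0, 0, 0, 0, 0],
    [0, 0, 0, 0, 0, 0],
    [0, 0, 0, 0, 0, 0],
    [0, 0, 0, 0, 0, 0],
    [0, 0, 0, 0, 0, 0]
  ],
  "grip": 0.6,
  "newtons": 30
}}

```text
clock: 38.62
tcp_pos: [456.6, -157.0, 21.4]
orientation: [-3.14, 0.002, 3.135]
wrist_force: [-1.0, -0.5, 6.2]
gripper_width: 60.9
gripper_force: 31.7
```

{"name": "arm_command", "arguments": {
  "plan": [
    [0, 0, -20, 0, 0, 0],
    [0, 0, -70, 0, 0, 0],
    [0, 0, -100, 0, 0, 0],
    [-59.5, -242, -100, 0, 0, 0],
    [-59.5, -242, -100, 0, 0, 0],
    [-59.5, -242, -100, 0, 0, 0],
    [-59.5, -242, -100, 0, 0, 0],
    [-59.5, -242, -100, 0, 0, 0],
    [-59.5, -242, -55, 0, 0, 0],
    [-59.5, -242, -10, 0, 0, 0],
    [-59.5, -242, 3, 0, 0, 0],
    [-59.5, -242, 3, 0, 0, 0]
  ]
}}

```text
clock: 40.12
tcp_pos: [514.0, -398.2, 17.5]
orientation: [3.141, 0.0, 3.137]
wrist_force: [-0.1, -0.6, -0.7]
gripper_width: 60.9
gripper_force: 33.1
```

{"name": "arm_command", "arguments": {
  "plan": [
    [0, 0, 1, 0, 0, 0],
    [0, 0, 2, 0, 0, 0],
    [0, 0, 3, 0, 0, 0],
    [0, 0, 4, 0, 0, 0],
    [0, 0, 4, 0, 0, 0]
  ]
}}

```text
clock: 40.75
tcp_pos: [514.2, -399.2, 14.4]
orientation: [-3.141, 0.001, 3.136]
wrist_force: [-2.4, 0.5, 6.1]
gripper_width: 60.8
gripper_force: 33.5
```

{"name": "arm_command", "arguments": {
  "plan": [
    [0, 0, -1, 0, 0, 0],
    [0, 0, -1, 0, 0, 0],
    [0, 0, -1, 0, 0, 0],
    [0, 0, -30, 0, 0, 0],
    [0, 0, -80, 0, 0, 0],
    [0, 40, -140, 0, 0, 0],
    [-70, 310, -140, 0, 0, 0],
    [-70, 310, -140, 0, 0, 0],
    [-70, 310, -140, 0, 0, 0],
    [-70, 310, -140, 0, 0, 0],
    [-70, 310, -140, 0, 0, 0],
    [-70, 310, -140, 0, 0, 0]
  ],
  "grip": 0.9
}}

```text
clock: 42.25
tcp_pos: [586.0, -83.7, 153.6]
orientation: [3.139, 0.001, -3.139]
wrist_force: [-0.2, 0.1, 0.2]
gripper_width: 76.9
gripper_force: 0.0
```

```bash
python3 - <<'E'
from h import *
s,im=shot("wrist","w15"); print(s["tcp_pos"],s["gripper_width"],s["joint_pos"])
for d in look_for("ring1","wrist")[:4]: print("ring",d["p"],d["at"],p2w("wrist",d["at"],32,s))
p=w2p("wrist",[622,-89,32],s); print(p)
print(blob("wrist",im,s,p,32,(0,0,190),(179,60,255),r=42))
E
```

```text
[586.  -83.7 153.6] 76.93480853011714 [ 0.7  0.6 -0.9  1.5  0.5  1.3  1.3]
ring 0.86 [273.1, 245.9] [632.4 -90.4  32. ]
[274.4 236.2]
(array([620.6, -88.1]), array([59.7, 59.8]), ((620.6306762695312, -88.15221405029297), 30.433528900146484))
```

{"name": "arm_command", "arguments": {
  "plan": [
    [-37, 1.5, 40, 0, 0, 0],
    [-37, 1.5, 90, 0, 0, 0],
    [-37, 1.5, 130, 0, 0, 0],
    [-37, 1.5, 144, 0, 0, 0],
    [-37, 1.5, 147, 0, 0, 0],
    [-37, 1.5, 147, 0, 0, 0],
    [-37, 1.5, 147, 0, 0, 0]
  ]
}}

```text
clock: 43.22
tcp_pos: [624.0, -88.1, 8.0]
orientation: [-3.141, 0.003, 3.136]
wrist_force: [0.7, -1.0, -0.3]
gripper_width: 76.6
gripper_force: 0.0
```

{"name": "arm_command", "arguments": {
  "plan": [
    [0, 0, 0, 0, 0, 0],
    [0, 0, 0, 0, 0, 0],
    [0, 0, 0, 0, 0, 0],
    [0, 0, 0, 0, 0, 0],
    [0, 0, 0, 0, 0, 0]
  ],
  "grip": 0.6,
  "newtons": 30
}}

```text
clock: 43.85
tcp_pos: [623.6, -88.0, 7.8]
orientation: [-3.141, 0.002, 3.136]
wrist_force: [-1.4, -0.5, 5.2]
gripper_width: 61.7
gripper_force: 32.5
```

{"name": "arm_command", "arguments": {
  "plan": [
    [0, 0, -20, 0, 0, 0],
    [0, 0, -70, 0, 0, 0],
    [0, 0, -110, 0, 0, 0],
    [183.5, -305, -110, 0, 0, 0],
    [183.5, -305, -110, 0, 0, 0],
    [183.5, -305, -110, 0, 0, 0],
    [183.5, -305, -110, 0, 0, 0],
    [183.5, -305, -110, 0, 0, 0],
    [183.5, -305, -110, 0, 0, 0],
    [183.5, -305, -110, 0, 0, 0],
    [183.5, -305, -110, 0, 0, 0]
  ]
}}

```text
clock: 45.22
tcp_pos: [438.1, -391.0, 116.8]
orientation: [3.141, 0.001, 3.137]
wrist_force: [0.7, 0.8, -0.2]
gripper_width: 61.6
gripper_force: 33.0
```

```bash
python3 - <<'E'
from h import *
s,im=shot("wrist","w16"); print(s["tcp_pos"],s["gripper_width"],s["joint_pos"])
for n,x,y in [("mid",514,-399),("far",590,-404)]: 
    p=w2p("wrist",[x,y,37],s); print(n,p,end=" ")
    try: print(blob("wrist",im,s,p,37,(0,0,170),(179,60,255),r=40))
    except Exception as e: print(e)
print("jar",[(d["at"],p2w("wrist",d["at"],60,s)) for d in look_for("spice_jar","wrist")[:1]])
E
```

```text
[ 438.1 -391.   116.8] 61.57880864042669 [ 1.3  0.6 -0.8  1.5  0.5  1.2  1.9]
mid [271.6 297. ] (array([ 495.5, -397.2]), array([19.9, 53.6]), ((497.38201904296875, -397.41009521484375), 31.3601016998291))
far [267.6 365. ] (array([ 563.5, -405.6]), array([24.3, 70.1]), ((571.9488525390625, -405.5569152832031), 32.466129302978516))
jar [([405.8, 168.2], array([ 395.9, -305.1,   60. ]))]
```

{"name": "arm_command", "arguments": {
  "plan": [
    [0, 0, 40, 0, 0, 0],
    [0, 0, 80, 0, 0, 0],
    [0, 0, 95, 0, 0, 0],
    [0, 0, 100, 0, 0, 0],
    [0, 0, 102, 0, 0, 0],
    [0, 0, 103, 0, 0, 0],
    [0, 0, 104, 0, 0, 0],
    [0, 0, 105, 0, 0, 0],
    [0, 0, 105, 0, 0, 0]
  ]
}}

```text
clock: 46.45
tcp_pos: [437.8, -392.5, 12.8]
orientation: [-3.14, 0.001, 3.136]
wrist_force: [-1.5, 0.7, 6.8]
gripper_width: 61.6
gripper_force: 33.5
```

{"name": "arm_command", "arguments": {
  "plan": [
    [0, 0, -1, 0, 0, 0],
    [0, 0, -1, 0, 0, 0],
    [0, 0, -1, 0, 0, 0],
    [0, 0, -30, 0, 0, 0],
    [0, 0, -80, 0, 0, 0],
    [0, 0, -140, 0, 0, 0],
    [0, 0, -200, 0, 0, 0],
    [0, 0, -240, 0, 0, 0]
  ],
  "grip": 0.9
}}

```text
clock: 47.45
tcp_pos: [438.2, -392.0, 254.3]
orientation: [-3.139, 0.003, 3.136]
wrist_force: [0.0, 0.1, 0.0]
gripper_width: 76.7
gripper_force: 0.0
```

```bash
python3 - <<'E'
from h import *
s,im=shot("wrist","w17"); print(s["tcp_pos"],s["gripper_width"],s["joint_pos"])
for n,x,y in [("near",438,-392),("mid",514,-399),("far",590,-404)]: 
    p=w2p("wrist",[x,y,37],s); print(n,p,end=" ")
    try: print(blob("wrist",im,s,p,37,(0,0,170),(179,60,255),r=30))
    except Exception as e: print(e)
s,im=shot("top","top2"); T={}
for t in ["lid_edge","keeper","lever_tip","lever_pivot","push_bar","hook_bar"]:
    print(t,[(np.array(d["at"]),round(d["p"],2)) for d in look_for(t,"top")[:2]])
E
```

```text
[ 438.2 -392.   254.3] 76.74076112164504 [ 1.3  0.5 -0.9  1.3  0.4  1.5  2. ]
near [280.6 178.3] (array([ 435.9, -392.8]), array([60.4, 66.8]), ((437.68267822265625, -393.00689697265625), 37.328338623046875))
mid [275.6 234.5] (array([ 514.7, -400.1]), array([59., 64.]), ((516.7963256835938, -401.667236328125), 35.548057556152344))
far [272.7 284.3] (array([ 588.2, -405.6]), array([59.9, 63.7]), ((584.3280639648438, -406.9278564453125), 35.802371978759766))
lid_edge [(array([163.6, 170.1]), 0.67)]
keeper [(array([163.8, 169.2]), 0.76), (array([163.5, 258.2]), 0.29)]
lever_tip [(array([166.1, 259.5]), 0.74), (array([202. , 220.6]), 0.19)]
lever_pivot [(array([166.6, 255.3]), 0.51)]
push_bar [(array([164.8, 260.4]), 0.45)]
hook_bar [(array([161.3, 261.2]), 0.69), (array([409.6, 205.8]), 0.54)]
```

{"name": "arm_command", "arguments": {
  "plan": [
    [-150, 565, -50, 0, 0, 0],
    [-150, 565, -50, 0, 0, 0],
    [-150, 565, -50, 0, 0, 0],
    [-150, 565, -50, 0, 0, 0],
    [-150, 565, -50, 0, 0, 0],
    [-150, 565, -50, 0, 0, 0],
    [-150, 565, -50, 0, 0, 0],
    [-150, 565, -50, 0, 0, 0],
    [-150, 565, -50, 0, 0, 0],
    [-150, 565, -50, 0, 0, 0],
    [-150, 565, -50, 0, 0, 0],
    [-150, 565, -50, 0, 0, 0]
  ]
}}

```text
clock: 49.35
tcp_pos: [590.6, 170.3, 300.0]
orientation: [-3.139, -0.001, 3.134]
wrist_force: [0.8, -0.7, 0.9]
gripper_width: 77.1
gripper_force: 0.0
```

```bash
python3 - <<'E'
from h import *
s,im=shot("wrist","w18"); print(s["tcp_pos"],s["orientation"],s["gripper_width"],s["joint_pos"])
for t in ["lid_edge","keeper","lever_tip","lever_pivot","push_bar","hook_bar","base1","carrier_in"]:
    print(t,[(np.array(d["at"]),round(d["p"],2)) for d in look_for(t,"wrist")[:2]])
print("lid edge top cam",[p2w("top",(u,154),216) for u in (92,158,232)],p2w("top",(165,189),80))
E
```

```text
[590.6 170.3 300. ] [-3.1 -0.   3.1] 77.10390314070317 [ 0.2  0.6 -0.9  1.2  0.5  1.6  0.9]
lid_edge [(array([282.6, 262.3]), 0.89), (array([290.8,  61.4]), 0.45)]
keeper [(array([280.7, 264.4]), 0.9)]
lever_tip [(array([287.1,  70.9]), 0.85), (array([104.7, 276.2]), 0.69)]
lever_pivot [(array([288.5,  74.5]), 0.63)]
push_bar [(array([288.7,  61.9]), 0.75)]
hook_bar [(array([284.7,  63.5]), 0.77), (array([283.4, 261.5]), 0.71)]
base1 [(array([230.5, 158.9]), 0.89), (array([336.5, 158.7]), 0.86)]
carrier_in [(array([282.2, 209.6]), 0.65)]
lid edge top cam [array([700.5, 314.4, 216. ]), array([698.9, 173.7, 216. ]), array([697. ,  14.6, 216. ])] [640.6 187.1  80. ]
```

View pics/w18.png

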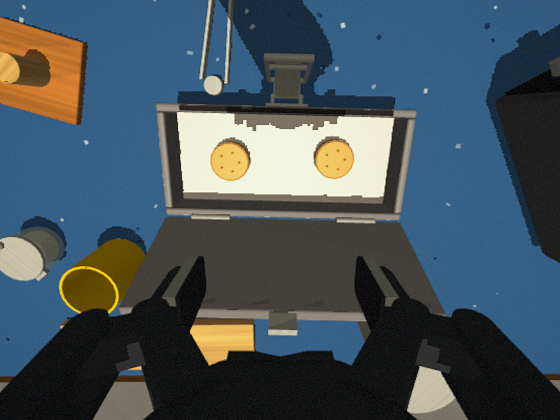

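Both bases stand in the carrier at (230,160) and (334,158). The rim corners are at (157,106) and (415,112), the lid's hinge line is at row ~216 and its free edge at row ~318 with the keeper at (283,325). The latch runs from its bracket at (287,102) up to the push bar at (263–315, 57).

```bash
python3 - <<'E'
from h import *
s=sense()
a,b,c,d=[p2w("wrist",p,80,s) for p in [(157,106),(415,112),(402,218),(167,214)]]; print(a,b,c,d)
yaw=-np.arctan2((b-a)[0],(b-a)[1]); print("yaw",yaw,"len",np.linalg.norm(b-a))
ctr=(a+b)/2+70*np.array([np.cos(yaw),np.sin(yaw),0]); print("ctr",ctr)
cy,sy=np.cos(yaw),np.sin(yaw)
C=lambda x,y,z: np.array([ctr[0]+cy*x-sy*y,ctr[1]+sy*x+cy*y,z])
for ang in [1.65,1.7,1.75,1.8,1.85,1.9]:
    print(ang,"edge px",w2p("wrist",C(70-140*np.cos(ang),0,80+140*np.sin(ang)),s),w2p("top",C(70-140*np.cos(ang),0,80+140*np.sin(ang)),s), C(70-140*np.cos(ang),0,80+140*np.sin(ang)))
for lv in [1.55,1.6,1.65,1.7]:
    th=lv-1.85; ph=lv-np.radians(40)
    # bail pivot: at lever 0 (+4,-18) rel. pivot; rotates so goes to front when up
    ca,sa=np.cos(lv),np.sin(lv); bx,bz=4*ca-18*sa, -18*ca-4*sa
    tip=C(-82-58*np.cos(ph),0,60+58*np.sin(ph)); pb=C(-82+bx+73*np.sin(th),0,60+bz+73*np.cos(th)); hb=C(-82+bx+47*np.sin(th),0,60+bz+47*np.cos(th))
    print(lv,"tip",tip,w2p("wrist",tip,s),"push",pb,w2p("wrist",pb,s),"hook",hb)
print("pivot",C(-82,0,60),w2p("wrist",C(-82,0,60),s))
E
```

```text
[503.1  27.6  80. ] [512.1 331.1  80. ] [645.  331.6  80. ] [637.3  22.7  80. ]
yaw -0.029483760340208807 len 303.62109515110444
ctr [577.6 177.3  80. ]
1.65 edge px [284.6 288.2] [157.  172.2] [658.6 174.9 219.6]
1.7 edge px [284.4 294.6] [157.2 169.1] [665.6 174.7 218.8]
1.75 edge px [284.1 300.5] [157.4 166. ] [672.5 174.5 217.8]
1.8 edge px [283.9 306. ] [157.6 162.9] [679.4 174.3 216.3]
1.85 edge px [283.7 311. ] [157.9 160. ] [686.1 174.1 214.6]
1.9 edge px [283.5 315.6] [158.2 157.1] [692.8 173.9 212.5]
1.55 tip [457.4 180.9 103.6] [288.2  58.2] push [456.2 180.9 125.4] [288.8  52.8] hook [463.8 180.7 100.5]
1.6 tip [459.7 180.8 105.5] [288.1  60.3] push [459.5 180.8 127.3] [288.7  56.2] hook [465.9 180.6 102.1]
1.65 tip [462.  180.7 107.2] [288.1  62.5] push [462.9 180.7 129. ] [288.7  59.8] hook [468.  180.5 103.5]
1.7 tip [464.4 180.7 108.9] [288.1  64.8] push [466.4 180.6 130.5] [288.6  63.5] hook [470.3 180.5 104.8]
pivot [495.6 179.7  60. ] [286.3  98.9]
```

{"name": "arm_command", "arguments": {
  "plan": [
    [-128, 5, 0, 0, 0, 0],
    [-128, 5, 0, 0, 0, 0],
    [-128, 5, 0, 0, 0, 0],
    [-128, 5, 0, 0, 0, 0],
    [-128, 5, 40, 0, 0, 0],
    [-128, 5, 80, 0, 0, 0],
    [-128, 5, 110, 0, 0, 0],
    [-128, 5, 110, 0, 0, 0]
  ]
}}

```text
clock: 50.8
tcp_pos: [716.5, 175.0, 189.0]
orientation: [-3.138, -0.004, 3.137]
wrist_force: [0.4, 0.4, 0.3]
gripper_width: 76.9
gripper_force: 0.0
```

{"name": "arm_command", "arguments": {
  "plan": [
    [12, 0, 0, 0, 0, 0],
    [24, 0, 0, 0, 0, 0],
    [36, 0, 0, 0, 0, 0],
    [46, 0, 0, 0, 0, 0],
    [56, 0, 0, 0, 0, 0],
    [66, 0, 0, 0, 0, 0],
    [76, 0, 0, 0, 0, 0],
    [84, 0, 0, 0, 0, 0],
    [90, 0, 0, 0, 0, 0],
    [90, 0, 0, 0, 0, 0]
  ]
}}

```text
clock: 52.05
tcp_pos: [628.1, 176.9, 190.9]
orientation: [-3.141, -0.0, 3.136]
wrist_force: [0.7, -0.3, 0.4]
gripper_width: 76.8
gripper_force: 0.0
```

```bash
python3 - <<'E'
from h import *
s,im=shot("top","top3"); print(s["joint_pos"])
print([(t,[(np.array(d["at"]),round(d["p"],2)) for d in look_for(t,"top")[:2]]) for t in ["lid_edge","keeper"]])
E
```

```text
[ 0.2  0.7 -0.9  1.2  0.5  1.4  0.9]
[('lid_edge', [(array([201.9, 192.7]), 0.8)]), ('keeper', [(array([204.8, 195.6]), 0.75), (array([197.2, 342.2]), 0.66)])]
```

{"name": "arm_command", "arguments": {
  "plan": [
    [0, 0, -60, 0, 0, 0],
    [0, 0, -110, 0, 0, 0],
    [100, 0, -110, 0, 0, 0],
    [100, 0, -110, 0, 0, 0],
    [100, 0, -110, 0, 0, 0],
    [100, 0, -110, 0, 0, 0],
    [100, 0, -110, 0, 0, 0],
    [100, 0, -110, 0, 0, 0]
  ],
  "grip": 0
}}

```text
clock: 53.2
tcp_pos: [529.4, 177.3, 300.6]
orientation: [3.141, -0.001, 3.135]
wrist_force: [-0.2, -0.3, 0.5]
gripper_width: 0.0
gripper_force: 0.0
```

```bash
python3 - <<'E'
from h import *
s,im=shot("wrist","w19"); print(s["tcp_pos"],s["orientation"],s["gripper_width"],s["joint_pos"])
for t in ["lid_edge","keeper","lever_tip","lever_pivot","push_bar","hook_bar","base1"]:
    print(t,[(np.array(d["at"]),round(d["p"],2)) for d in look_for(t,"wrist")[:2]])
# predicted keeper px when shut
cy,sy=np.cos(-.029),np.sin(-.029)
for z in (87,): print("kp",w2p("wrist",[577.6-cy*80,177.3-sy*80,z],s), "rim f-/f+",[w2p("wrist",[577.6+cy*-70-sy*y,177.3+sy*-70+cy*y,94],s) for y in (-155,155)])
g=cv2.cvtColor(np.ascontiguousarray(im),cv2.COLOR_RGB2GRAY); 
for v in range(60,260,10): print(v,g[v,200:380:15])
E
```

```text
[529.4 177.3 300.6] [ 3.1 -0.   3.1] 0.02785927646984034 [ 0.3  0.5 -1.   1.3  0.4  1.6  0.9]
lid_edge [(array([277.6, 203.8]), 0.85)]
keeper [(array([278.1, 207. ]), 0.58)]
lever_tip [(array([278.8, 127.8]), 0.82)]
lever_pivot [(array([281.5, 131.4]), 0.64)]
push_bar [(array([281.5, 125.1]), 0.93)]
hook_bar [(array([277., 124.]), 0.58)]
base1 []
kp [281.8 153.9] rim f-/f+ [array([151.3, 160.3]), array([411.1, 165.8])]
60 [98 98 88 90 43 45 44 46 45 96 96 96]
70 [ 96  96  88  96  46  44  45  47  43 100  98  94]
80 [ 98  95  98  98 103  47  44  46  98  97  97  98]
90 [97 99 98 97 71 48 44 48 96 94 95 94]
100 [96 97 98 47 45 47 47 41 47 97 96 97]
110 [209  98  98  48  46  41  44  44  46 100  96  96]
120 [212  87  95  97  93  92  90  96  98  96  96  98]
130 [ 96 225  96  97  95  74  75  97  97  99  95 184]
140 [ 47  47  48  45  45 109  68  44  45  48  47  44]
150 [ 57  54  59  61  59 232 240  44  44  44  45  47]
160 [137 127 114 100  80  56  61  59  60  63  64  61]
170 [162 164 165 165 164 165 164 162 165 163 162 163]
180 [163 163 165 162 165 160 161 159 165 163 162 163]
190 [164 163 162 165 165 163 164 161 166 162 163 162]
200 [163 164 165 163 162 162 161 162 162 160 162 160]
210 [162 160 160 162 163 162 161 163 161 161 159 161]
220 [159 160 162 159 162 160 161 162 160 163 159 158]
230 [163 160 160 161 163 159 161 160 161 161 161 160]
240 [162 159 157 161 159 161 160 156 158 161 158 160]
250 [162 162 160 161 161  77  78 161 160 158 155 158]
```

{"name": "arm_command", "arguments": {
  "plan": [
    [109, 2.5, 0, 0, 0, 0],
    [109, 2.5, 0, 0, 0, 0],
    [109, 2.5, 60, 0, 0, 0],
    [109, 2.5, 120, 0, 0, 0],
    [109, 2.5, 165, 0, 0, 0],
    [109, 2.5, 183, 0, 0, 0],
    [109, 2.5, 183, 0, 0, 0],
    [109, 2.5, 183, 0, 0, 0]
  ]
}}

```text
clock: 54.6
tcp_pos: [421.1, 181.8, 119.8]
orientation: [3.14, 0.003, 3.136]
wrist_force: [0.5, -0.3, 0.7]
gripper_width: 0.1
gripper_force: 0.0
```

```bash
python3 - <<'E'
from h import *
s,im=shot("wrist","w20"); print(s["tcp_pos"],s["orientation"],s["joint_pos"],s["wrist_force"])
for t in ["lever_tip","push_bar","hook_bar","keeper"]:
    print(t,[(np.array(d["at"]),round(d["p"],2)) for d in look_for(t,"wrist")[:2]])
print("pred push",w2p("wrist",[459.5,180.8,127.3],s),"tip",w2p("wrist",[459.7,180.8,105.5],s))
s2,i2=shot("scene","scene2")
for t in ["lever_tip","push_bar","hook_bar","keeper","lid_edge"]:
    print(t,[(np.array(d["at"]),round(d["p"],2)) for d in look_for(t,"scene")[:2]])
E
```

```text
[421.1 181.8 119.8] [3.1 0.  3.1] [ 0.4  0.4 -1.   1.9  0.4  1.1  0.8] [ 0.5 -0.3  0.7]
lever_tip [(array([279.2, 337.7]), 0.43)]
push_bar [(array([190.7, 298.6]), 0.71), (array([279.9, 336.3]), 0.54)]
hook_bar [(array([276. , 338.8]), 0.51)]
keeper [(array([ 92.7, 349.7]), 0.59)]
pred push [279.1 333.5] tip [279.2 308.7]
lever_tip [(array([312.9, 152.1]), 0.75)]
push_bar [(array([315.6, 149.3]), 0.51)]
hook_bar [(array([310.8, 152.1]), 0.47), (array([350.5, 170.2]), 0.38)]
keeper [(array([351. , 175.5]), 0.93), (array([310.5, 141.3]), 0.56)]
lid_edge [(array([350.7, 175.1]), 0.73)]
```

{"name": "arm_command", "arguments": {
  "plan": [
    [-15, -1, 1, 0, 0, 0],
    [-25, -1, 1, 0, 0, 0],
    [-33, -1, 1, 0, 0, 0],
    [-41, -1, 1, 0, 0, 0],
    [-49, -1, 1, 0, 0, 0],
    [-56, -1, 1, 0, 0, 0],
    [-62, -1, 1, 0, 0, 0],
    [-67, -1, 1, 0, 0, 0],
    [-71, -1, 1, 0, 0, 0],
    [-71, -1, 1, 0, 0, 0]
  ]
}}

```text
clock: 56.4
tcp_pos: [490.8, 179.2, 117.0]
orientation: [3.142, -0.0, 3.136]
wrist_force: [0.3, 0.2, -0.5]
gripper_width: 0.1
gripper_force: 0.0
```

```bash
python3 - <<'E'
from h import *
s=sense(); print(s["wrist_force"],s["tcp_pos"])
s2,i2=shot("scene","scene3")
for t in ["lever_tip","push_bar","hook_bar","keeper"]:
    print(t,[(np.array(d["at"]),round(d["p"],2)) for d in look_for(t,"scene")[:2]])
for n,p in [("seat",[497.6,179.7,93]),("push th.5",[512,179,120]),("push th-.25",[459.5,180.8,127])]: print(n,w2p("scene",p))
E
```

```text
[ 0.3  0.2 -0.5] [490.8 179.2 117. ]
lever_tip [(array([316., 156.]), 0.83)]
push_bar []
hook_bar []
keeper [(array([353.2, 178. ]), 0.63)]
seat [325.1 158. ]
push th.5 [331.3 149. ]
push th-.25 [312.2 139.6]
```

{"name": "arm_command", "arguments": {
  "plan": [
    [0, 0, -40, 0, 0, 0],
    [30, 0, -90, 0, 0, 0],
    [60, 0, -100, 0, 0, 0],
    [60, 0, -100, 0, 0, 0],
    [60, 0, -100, 0, 0, 0]
  ]
}}

```text
clock: 57.28
tcp_pos: [431.0, 178.9, 216.7]
orientation: [-3.141, 0.0, 3.135]
wrist_force: [0.2, -0.3, 0.6]
gripper_width: -0.0
gripper_force: 0.0
```

```bash
python3 - <<'E'
from h import *
s,im=shot("wrist","w21"); print(s["tcp_pos"])
for t in ["lever_tip","push_bar","hook_bar","keeper"]:
    print(t,[(np.array(d["at"]),round(d["p"],2)) for d in look_for(t,"wrist")[:2]])
cx,cyy=w2p("wrist",[497.6,179.7,93],s); print(cx,cyy)
_,sc=shot("scene","scene4"); 
a=cv2.resize(im[int(max(0,cyy-110)):int(cyy+40),int(cx-75):int(cx+75)],(400,400),interpolation=cv2.INTER_CUBIC)
b=cv2.resize(sc[110:210,270:370],(400,400),interpolation=cv2.INTER_CUBIC)
print(int(max(0,cyy-110)),int(cx-75))
cv2.imwrite("pics/comp1.png",np.hstack([a,b])[:,:,::-1])
E
```

```text
[431.  178.9 216.7]
lever_tip [(array([279.2, 237.9]), 0.75)]
push_bar [(array([262.4, 241.4]), 0.8), (array([244. , 282.3]), 0.29)]
hook_bar [(array([295.5, 243.6]), 0.52)]
keeper [(array([243. , 285.5]), 0.66), (array([220.2, 102.2]), 0.37)]
281.6250161834414 263.2025253001249
153 206
```

View pics/comp1.png

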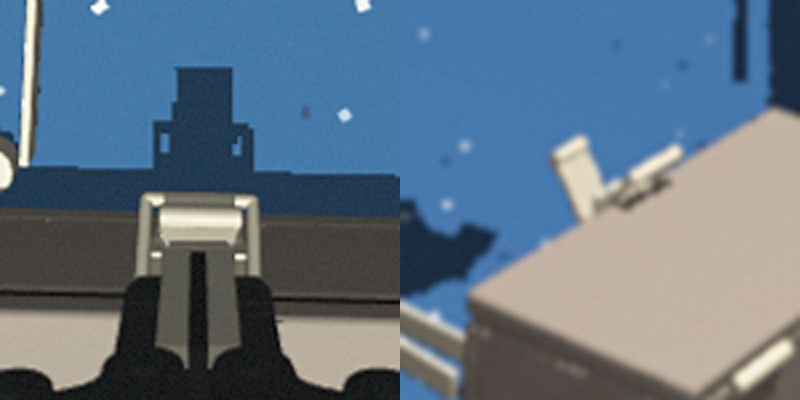

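The scene crop (right) shows the lid shut and the bail swung over onto the keeper, with the push bar lying over the lid at (640,170) and the lever handle still up at (575,180). The wrist crop (left) shows the lever's end bar at full-image (280,236).

```bash
python3 - <<'E'
from h import *
s=sense()
for lv in np.arange(1.4,1.81,.05):
    ph=lv-np.radians(40); t=[577.6-82-58*np.cos(ph),180.3,60+58*np.sin(ph)]; print(round(lv,2),np.array(t),w2p("wrist",t,s))
# tool at tilt 0.25, carrier frame x=-120 -> world
print(delta([577.6-121,180,128],[np.pi,0.25,np.pi]),np.round(delta([577.6-121,180,128],[np.pi,0.25,np.pi])[1],3).tolist(), R.from_euler("xyz",[np.pi,.25,np.pi]).as_matrix()[:,2])
E
```

```text
1.4 [451.3 180.3  97.4] [281.2 222.6]
1.45 [453.2 180.3  99.6] [281.3 225.3]
1.5 [455.3 180.3 101.7] [281.3 228.1]
1.55 [457.4 180.3 103.6] [281.3 231. ]
1.6 [459.6 180.3 105.5] [281.3 234. ]
1.65 [462.  180.3 107.2] [281.3 237. ]
1.7 [464.4 180.3 108.9] [281.4 240.1]
1.75 [466.8 180.3 110.4] [281.4 243.3]
1.8 [469.4 180.3 111.7] [281.4 246.4]
(array([-25.9,   0.7,  88.5]), array([-0. , -0.3, -0. ])) [-0.0, -0.251, -0.006] [ 0.2  0.  -1. ]
```

{"name": "arm_command", "arguments": {
  "plan": [
    [-51, 1, 30, 0, -0.15, 0],
    [-51, 1, 80, 0, -0.25, 0],
    [-51, 1, 87, 0, -0.25, 0],
    [-51, 1, 95, 0, -0.25, 0],
    [-50, 1, 105, 0, -0.25, 0],
    [-47, 1, 113, 0, -0.25, 0],
    [-41.5, 1, 118, 0, -0.25, 0],
    [-36, 1, 123, 0, -0.25, 0],
    [-31, 1, 131, 0, -0.25, 0],
    [-27.5, 1, 139, 0, -0.25, 0],
    [-26, 1, 147, 0, -0.25, 0],
    [-26, 1, 147, 0, -0.25, 0]
  ]
}}

```text
clock: 59.08
tcp_pos: [455.4, 179.6, 68.7]
orientation: [-3.14, 0.247, 3.137]
wrist_force: [0.4, -0.1, -0.1]
gripper_width: -0.0
gripper_force: 0.0
```

```bash
python3 - <<'E'
from h import *
s=sense(); print(s["wrist_force"],s["tcp_pos"],s["orientation"])
for p in [(456.3,65.2),(454,57),(452,50),(449,44),(448,38),(448.5,32),(448.5,28)]: print(np.round(delta([p[0],180,p[1]])[0],1).tolist())
camera("scene"); print([(t,[(np.array(d["at"]),round(d["p"],2)) for d in look_for(t,"scene")[:2]]) for t in ["lever_tip","hook_bar","push_bar"]])
print(w2p("scene",[437.6,181,60]),w2p("scene",[451,181,23]))
E
```

```text
[ 0.4 -0.1 -0.1] [455.4 179.6  68.7] [-3.1  0.2  3.1]
[0.0, 0.4, 3.6]
[4.2, 0.4, 11.0]
[7.9, 0.4, 17.3]
[12.3, 0.4, 22.4]
[14.7, 0.4, 28.0]
[15.7, 0.4, 33.9]
[16.7, 0.4, 37.8]
[('lever_tip', [(array([363.2, 282.1]), 0.69), (array([321.4, 160.3]), 0.52)]), ('hook_bar', [(array([325.8, 158.1]), 0.56)]), ('push_bar', [(array([163.3, 350.3]), 0.51)])]
[302.8 163.3] [306.7 178.8]
```

{"name": "arm_command", "arguments": {
  "plan": [
    [0, 0.4, 4, 0, 0, 0],
    [4, 0.4, 11, 0, 0, 0],
    [8, 0.4, 17, 0, 0, 0],
    [8, 0.4, 17, 0, 0, 0]
  ]
}}

```text
clock: 59.78
tcp_pos: [451.8, 180.5, 50.5]
orientation: [-3.141, 0.248, 3.137]
wrist_force: [0.0, 0.7, 0.2]
gripper_width: 0.1
gripper_force: 0.0
```

{"name": "arm_command", "arguments": {
  "plan": [
    [4, 0, 5, 0, 0, 0],
    [7, 0, 11, 0, 0, 0],
    [7, 0, 11, 0, 0, 0]
  ]
}}

```text
clock: 60.15
tcp_pos: [448.0, 180.4, 38.2]
orientation: [-3.141, 0.248, 3.136]
wrist_force: [-0.1, -0.4, -0.4]
gripper_width: -0.2
gripper_force: 0.0
```

{"name": "arm_command", "arguments": {
  "plan": [
    [0, 0, 3, 0, 0, 0],
    [0, 0, 6, 0, 0, 0],
    [0, 0, 9, 0, 0, 0],
    [0, 0, 9, 0, 0, 0]
  ]
}}

```text
clock: 60.65
tcp_pos: [451.3, 181.0, 31.8]
orientation: [-3.139, 0.251, 3.137]
wrist_force: [-7.5, -2.8, 16.9]
gripper_width: -0.1
gripper_force: 8.8
```

```bash
python3 - <<'E'
from h import *
s,im=shot("wrist","w22")
print(s["wrist_force"],s["tcp_pos"])
for c in ("wrist","scene","top"):
    if c!="wrist": camera(c)
    for t in ["lever_tip","lever_pivot","push_bar","hook_bar","keeper"]: print(c,t,[(np.array(d["at"]),round(d["p"],2)) for d in look_for(t,c)[:3]])
for lv in (0,.3,.6,.9,1.2,1.4,1.6): 
    ph=lv-np.radians(40); t=[577.6-82-58*np.cos(ph),180.3,60+58*np.sin(ph)]; print(lv,np.array(t),w2p("scene",t),w2p("top",t),w2p("wrist",t,s))
E
```

```text
[-7.5 -2.8 16.9] [451.3 181.   31.8]
wrist lever_tip [(array([280.5, 247. ]), 0.65)]
wrist lever_pivot [(array([282.1, 248.1]), 0.89)]
wrist push_bar []
wrist hook_bar []
wrist keeper [(array([ 12.7, 414.6]), 0.58)]
scene lever_tip [(array([326.2, 153.4]), 0.63)]
scene lever_pivot [(array([326.2, 154. ]), 0.4)]
scene push_bar []
scene hook_bar [(array([325.1, 154.1]), 0.66)]
scene keeper [(array([349.8, 174.9]), 0.67)]
top lever_tip [(array([168.8, 257.3]), 0.74), (array([169.1, 214. ]), 0.48)]
top lever_pivot [(array([172.5, 254.9]), 0.58)]
top push_bar [(array([166.4, 244.8]), 0.62)]
top hook_bar [(array([163.3, 247.2]), 0.46)]
top keeper [(array([169.6, 218.2]), 0.98)]
0 [451.2 180.3  22.7] [306.6 179. ] [172.4 267.1] [279.3 254.3]
0.3 [442.1 180.3  37.5] [303.8 172.4] [171.2 270.9] [279.  260.3]
0.6 [437.9 180.3  54.3] [302.6 165.6] [169.9 272.9] [278.7 278.8]
0.9 [438.8 180.3  71.6] [303.3 159.1] [168.4 272.8] [278.4 312.2]
1.2 [444.8 180.3  87.9] [305.8 153.5] [167.  270.6] [278.3 359.9]
1.4 [451.3 180.3  97.4] [308.3 150.5] [166.2 267.9] [278.2 396.9]
1.6 [459.6 180.3 105.5] [311.6 148.3] [165.5 264.4] [278.3 434.5]
```

```bash
cat >> h.py <<'E'
cyw,syw=np.cos(-.0295),np.sin(-.0295)
def C(x,y,z): return np.array([577.6+cyw*x-syw*y,177.3+syw*x+cyw*y,z])
def shift(a,b,uv,r=14):
    """subpixel shift of patch around uv from image a to b"""
    u,v=int(uv[0]),int(uv[1]); f=lambda i: np.float32(cv2.cvtColor(np.ascontiguousarray(i),cv2.COLOR_RGB2GRAY)[v-r:v+r,u-r:u+r])
    W=np.eye(2,3,dtype=np.float32)
    try: cc,W=cv2.findTransformECC(f(a),f(b),W,cv2.MOTION_TRANSLATION,(3,100,1e-5))
    except cv2.error: cc=-1
    return W[:,2],cc
E
python3 - <<'E'
from h import *
a=cv2.imread("pics/scene4.png")[:,:,::-1]; s,b=shot("scene","scene5")
for n,y in [("f-",-150),("f-mid",-90),("f+mid",90),("f+",150)]:
    p0,p3=w2p("scene",C(-70,y,94)),w2p("scene",C(-70,y,98.2)); print(n,p0,"expected if tightened",p0-p3,"got",shift(a,b,p3))
for n,p in [("hinge",C(70,-150,94)),("hinge+",C(70,150,94))]: print(n,w2p("scene",p),shift(a,b,w2p("scene",p)))
for n,p in [("push hooked",C(-79,0,115)),("hook hooked",C(-79,0,89))]: print(n,w2p("top",p),w2p("scene",p))
E
```

```text
f- [288.6 183.3] expected if tightened [-0.1  1.8] got (array([1.4, 2.9], dtype=float32), 0.8224508456383446)
f-mid [305.6 173. ] expected if tightened [-0.1  1.7] got (array([-5.7,  5.3], dtype=float32), 0.811731045501551)
f+mid [349.7 146.2] expected if tightened [-0.2  1.6] got (array([0.2, 1.1], dtype=float32), 0.8787355220209514)
f+ [362.6 138.4] expected if tightened [-0.2  1.6] got (array([-0. ,  1.1], dtype=float32), 0.9942221824716243)
hinge [346.6 206.2] (array([-0.1,  0.1], dtype=float32), 0.9956980446507426)
hinge+ [415.2 154.8] (array([-0.1,  0.2], dtype=float32), 0.9949337058865352)
push hooked [164.9 247.7] [326.1 149.3]
hook hooked [167.2 247.8] [325.3 159.7]
```

{"name": "arm_command", "arguments": {
  "plan": [
    [0, 0, 1.5, 0, 0, 0],
    [0, 0, 3, 0, 0, 0],
    [0, 0, 3, 0, 0, 0],
    [0, 0, 3, 0, 0, 0]
  ]
}}

```text
clock: 62.1
tcp_pos: [451.7, 181.0, 31.0]
orientation: [-3.136, 0.254, 3.138]
wrist_force: [-19.1, -6.7, 40.5]
gripper_width: -0.3
gripper_force: 21.7
```

```bash
python3 - <<'E'
from h import *
a=cv2.imread("pics/scene4.png")[:,:,::-1]; s,b=shot("scene","scene6"); print(s["wrist_force"],s["tcp_pos"],s["gripper_force"])
for y in (130,140,150): p=w2p("scene",C(-70,y,98)); print(shift(a,b,p,12),shift(cv2.imread("pics/scene5.png")[:,:,::-1],b,p,12))
E
```

```text
[-19.1  -6.7  40.5] [451.7 181.   31. ] 21.695285886526108
(array([-0.1,  1.2], dtype=float32), 0.9847358532817615) (array([-0.,  0.], dtype=float32), 0.9999737544363572)
(array([-0.1,  1.2], dtype=float32), 0.9872116601359562) (array([-0.,  0.], dtype=float32), 0.9999604792815981)
(array([-0. ,  1.2], dtype=float32), 0.9911124820459262) (array([-0.,  0.], dtype=float32), 0.9998486735267553)
```

{"name": "arm_command", "arguments": {
  "plan": [
    [0, 0, -5, 0, 0, 0],
    [0, 0, -40, 0, 0, 0],
    [0, 0, -90, 0, 0, 0],
    [0, 0, -140, 0, 0, 0],
    [0, 0, -180, 0, 0, 0],
    [0, 0, -180, 0, 0, 0],
    [0, 0, -180, 0, 0, 0],
    [0, 0, -180, 0, 0, 0]
  ]
}}

```text
clock: 63.15
tcp_pos: [406.5, 180.5, 200.3]
orientation: [-3.142, 0.246, 3.136]
wrist_force: [0.1, -0.0, 0.1]
gripper_width: -0.3
gripper_force: 0.0
```

```bash
python3 - <<'E'
from h import *
a=cv2.imread("pics/scene4.png")[:,:,::-1]; s,b=shot("scene","scene7"); print(s["wrist_force"],s["tcp_pos"])
for y in (130,140,150): p=w2p("scene",C(-70,y,98)); print(shift(a,b,p,12))
for c in ("scene","top","wrist"):
    s,im=shot(c,c+"_f")
    for t in ["lever_tip","lever_pivot","push_bar","hook_bar"]: print(c,t,[(np.array(d["at"]),round(d["p"],2)) for d in look_for(t,c)[:2]])
    for n,p in [("tip lv0",C(-126.4,0,22.7)),("tip lv1.6",C(-118,0,105)),("push",C(-79,0,115)),("hook",C(-79,0,89))]: print("  exp",n,w2p(c,p,s))
print("others",[(t,[np.array(d["at"]) for d in look_for(t,"top")[:1]]) for t in ["mug","salt_cellar","tongs","spice_jar","trivet_top"]])
# local change at handle: bright steel pixels near expected lever-0 strip in the wrist view
s,im=shot("wrist","wf"); hsv=cv2.cvtColor(np.ascontiguousarray(im),cv2.COLOR_RGB2HSV)
for r in np.arange(5,58,8):
    for lv in (0,.15,.3,.6,1.0): 
        ph=lv-np.radians(40); u,v=np.int32(np.round(w2p("wrist",C(-82-r*np.cos(ph)+2.5*np.sin(ph),0,60+r*np.sin(ph)+2.5*np.cos(ph)),s))); print((int(u),int(v)),hsv[v,u] if 0<=v<420 else None,end=" ")
    print()
E
```

```text
[ 0.1 -0.   0.1] [406.5 180.5 200.3]
(array([-0.1,  1.2], dtype=float32), 0.985036618167455)
(array([-0.1,  1.1], dtype=float32), 0.991065001914337)
(array([-0. ,  1.1], dtype=float32), 0.9935699731679594)
scene lever_tip []
scene lever_pivot [(array([332.4, 148.6]), 0.43)]
scene push_bar [(array([328.6, 151.7]), 0.57)]
scene hook_bar [(array([326. , 156.6]), 0.67), (array([210.4, 253.5]), 0.52)]
  exp tip lv0 [306.8 178.9]
  exp tip lv1.6 [311.7 148.5]
  exp push [326.1 149.3]
  exp hook [325.3 159.7]
top lever_tip [(array([171.5, 256.8]), 0.69)]
top lever_pivot [(array([168.7, 255.3]), 0.85), (array([166.2, 215.1]), 0.41)]
top push_bar [(array([165.5, 245.4]), 0.41)]
top hook_bar []
  exp tip lv0 [172.1 267. ]
  exp tip lv1.6 [165.3 264.4]
  exp push [164.9 247.7]
  exp hook [167.2 247.8]
wrist lever_tip [(array([279.5, 214.6]), 0.87)]
wrist lever_pivot [(array([281. , 216.5]), 0.69)]
wrist push_bar [(array([259.1, 249.8]), 0.92), (array([277.6, 211.7]), 0.34)]
wrist hook_bar [(array([290.8, 250.3]), 0.82)]
  exp tip lv0 [280.4 183.8]
  exp tip lv1.6 [280.2 233.6]
  exp push [279.3
[... 414 characters left out ...]
, 224) [ 27  23 121] (280, 226) [ 28  30 119] (280, 230) [ 28  31 106] 
(280, 216) [ 26  36 203] (280, 216) [ 26  36 203] (280, 217) [ 23  30 143] (280, 219) [ 23  34 121] (280, 225) [ 26  30 121] 
(280, 209) [ 25  36 199] (280, 209) [ 25  36 199] (280, 209) [ 25  36 199] (280, 213) [ 24  35 198] (280, 221) [ 26  30 120] 
(280, 202) [ 26  35 195] (280, 202) [ 26  35 195] (280, 202) [ 26  35 195] (280, 206) [ 26  35 198] (280, 216) [ 26  36 203] 
(280, 195) [ 26  33 194] (280, 194) [ 25  39 197] (280, 195) [ 26  33 194] (280, 199) [ 24  35 196] (280, 211) [ 26  35 196] 
(280, 188) [ 27  36 192] (281, 187) [ 24  35 192] (281, 188) [ 25  36 196] (281, 192) [ 24  36 196] (281, 205) [ 25  34 196]
```

```bash
python3 - <<'E'
from h import *
s=sense(); im=cv2.imread("pics/wf.png")[:,:,::-1]; hsv=cv2.cvtColor(np.ascontiguousarray(im),cv2.COLOR_RGB2HSV)
for v in range(172,252,4):
    r=hsv[v,230:330]; st=np.where((r[:,1]<80)&(r[:,2]>90))[0]; print(v,(st.min()+230,st.max()+230,len(st)) if len(st) else None,hsv[v,280])
for lv in (0,.1,.2,.3,.4):
    ph=lv-np.radians(40); f=lambda y,r: w2p("wrist",C(-82-r*np.cos(ph),y,60+r*np.sin(ph)),s); print(lv,"end",f(0,62),"strip edges r=40",f(-14,40),f(14,40))
E
```

```text
172 None [104 144  76]
176 None [107 127  70]
180 (np.int64(267), np.int64(291), 25) [ 25  34 222]
184 (np.int64(267), np.int64(291), 25) [ 24  36 191]
188 (np.int64(267), np.int64(291), 25) [ 27  36 192]
192 (np.int64(267), np.int64(291), 25) [ 25  35 192]
196 (np.int64(266), np.int64(291), 26) [ 24  35 195]
200 (np.int64(266), np.int64(291), 26) [ 24  38 195]
204 (np.int64(266), np.int64(291), 26) [ 24  34 196]
208 (np.int64(266), np.int64(291), 26) [ 25  34 197]
212 (np.int64(266), np.int64(291), 26) [ 23  33 200]
216 (np.int64(266), np.int64(291), 26) [ 26  36 203]
220 (np.int64(266), np.int64(290), 25) [ 25  28 119]
224 (np.int64(258), np.int64(297), 39) [ 27  23 121]
228 (np.int64(258), np.int64(298), 38) [ 26  32 119]
232 (np.int64(257), np.int64(298), 41) [ 21  31 115]
236 (np.int64(257), np.int64(299), 41) [28 32 95]
240 (np.int64(256), np.int64(299), 43) [28 34 98]
244 (np.int64(256), np.int64(299), 29) [19 31 90]
248 (np.int64(255), np.int64(300), 21) [160  70  11]
0 end [280.5 180.4] strip edges r=40 [267.8 199.1] [292.5 199.6]
0.1 end [280.6 179.4] strip edges r=40 [267.7 198.7] [292.7 199.2]
0.2 end [280.7 178.9] strip edges r=40 [267.6 198.6] [292.9 199.1]
0.3 end [280.8 179. ] strip edges r=40 [267.5 198.9] [293.1 199.4]
0.4 end [280.8 179.7] strip edges r=40 [267.4 199.6] [293.3 200.1]
```

```bash
python3 - <<'E'
from h import *
s,b=shot("top","top_end"); a=cv2.imread("pics/top2.png")[:,:,::-1]; z=cv2.imread("pics/top0.png")[:,:,::-1]
for n,p in [("near",(437,-392,37)),("mid",(515,-399,37)),("far",(589,-405,37))]:
    u=w2p("top",p); print(n,u,shift(a,b,u,14))
for n,u in [("mug",(282,145)),("salt",(331,159)),("jar",(362,284)),("tongs",(207,300)),("tongs2",(199,344))]: print(n,shift(z,b,u,16))
E
```

```text
near [401.2 268.7] (array([0.4, 0.2], dtype=float32), 0.5940491429509136)
mid [402.8 237.5] (array([9.4, 0.3], dtype=float32), 0.49512751962694035)
far [404.1 208.2] (array([-0.,  0.], dtype=float32), 0.9996668637589037)
mug (array([-0., -0.], dtype=float32), 0.9999014176210568)
salt (array([-0.,  0.], dtype=float32), 0.9999440376648558)
jar (array([-0., -0.], dtype=float32), 0.9998692443239195)
tongs (array([ 0. , -0.2], dtype=float32), 0.9594552669480712)
tongs2 (array([0.2, 0. ], dtype=float32), 0.9335162917995906)
```

```bash
python3 - <<'E'
from h import *
b=cv2.imread("pics/top_end.png")[:,:,::-1]; a=cv2.imread("pics/top3.png")[:,:,::-1]; z=cv2.imread("pics/top0.png")[:,:,::-1]
for n,p in [("near",(437,-392,37)),("mid",(515,-399,37)),("far",(589,-405,37))]:
    u=w2p("top",p); print(n,u,shift(a,b,u,14))
    m=(cv2.absdiff(np.ascontiguousarray(b),np.ascontiguousarray(z)).max(2)>60).astype(np.uint8)[int(u[1])-15:int(u[1])+16,int(u[0])-18:int(u[0])+19]; y,x=np.nonzero(m); print("  ring px",len(x),x.min()+int(u[0])-18,x.max()+int(u[0])-18,y.min()+int(u[1])-15,y.max()+int(u[1])-15)
E
```

```text
near [401.2 268.7] (array([ 0., -0.], dtype=float32), 0.9998763096768344)
  ring px 283 387 413 256 282
mid [402.8 237.5] (array([10.1,  0.3], dtype=float32), 0.44586685112973967)
  ring px 117 384 394 222 242
far [404.1 208.2] (array([ 0., -0.], dtype=float32), 0.9997505604818143)
  ring px 296 386 416 195 223
```

The middle ring has been knocked aside, so I need to find it again.

```bash
python3 - <<'E'
from h import *
camera("top"); print([(np.array(d["at"]),round(d["p"],2),p2w("top",d["at"],35)) for d in look_for("ring1","top")])
b=cv2.imread("pics/top_end.png"); z=cv2.imread("pics/top0.png")
m=(cv2.absdiff(b,z).max(2)>45).astype(np.uint8)[215:262,335:425]
print("\n".join("".join(".#"[v] for v in r) for r in m))
print(delta([480,-360,220],[np.pi,0,np.pi]),delta([480,-360,220],[np.pi,0,np.pi])[1].tolist())
E
```

```text
[(array([408.7, 268.4]), 0.76, array([ 437.4, -411.5,   35. ])), (array([387.4, 225.6]), 0.71, array([ 545.8, -361.4,   35. ])), (array([409.4, 206.6]), 0.52, array([ 593.1, -419.2,   35. ])), (array([167.3, 217. ]), 0.47, array([576. , 190.7,  35. ]))]
.......................................................##..##.........##########..........
.........................................................##..........######.##............
...............................................#.........###..###########.................
...........................................########..........############.................
........................................#############.........############................
.......................................################........##########.................
.....................................###################..................................
....................................#####################.................................
....................................########.#############................................
...........................
[... 2814 characters left out ...]
......................................................................
...............................................................#######....................
.............................................................##########...................
.............................................................##...........................
............................................................#...........##................
........................................................#####...........###...............
......................................................#######......####.#####.............
(array([ -77.8, -540.7,    1.2]), array([-0. ,  0.2, -0. ])) [-0.001, 0.25, -0.006]
```

{"name": "arm_command", "arguments": {
  "plan": [
    [-78, -541, 1, 0, 0.25, 0],
    [-78, -541, 1, 0, 0.25, 0],
    [-78, -541, 1, 0, 0.25, 0],
    [-78, -541, 1, 0, 0.25, 0],
    [-78, -541, 1, 0, 0.25, 0],
    [-78, -541, 1, 0, 0.25, 0],
    [-78, -541, 1, 0, 0.25, 0],
    [-78, -541, 1, 0, 0.25, 0],
    [-78, -541, 1, 0, 0.25, 0],
    [-78, -541, 1, 0, 0.25, 0],
    [-78, -541, 1, 0, 0.25, 0]
  ],
  "grip": 0.9
}}

```text
clock: 65.78
tcp_pos: [480.3, -359.3, 219.8]
orientation: [3.14, -0.0, 3.136]
wrist_force: [-0.7, 1.2, 0.3]
gripper_width: 77.2
gripper_force: 0.0
```

```bash
python3 - <<'E'
from h import *
s,im=shot("wrist","w30"); print(s["tcp_pos"],s["orientation"],s["joint_pos"])
for d in look_for("ring1","wrist")[:4]: print(d["p"],d["at"],p2w("wrist",d["at"],35,s))
for n,x,y in [("mid",528,-350),("near",437,-392),("far",589,-405)]:
    p=w2p("wrist",[x,y,36],s); print(n,p)
    for v in (150,180): print(blob("wrist",im,s,p,36,(0,0,v),(179,60,255),r=38))
E
```

```text
[ 480.3 -359.3  219.8] [ 3.1 -0.   3.1] [ 1.1  0.5 -0.8  1.4  0.4  1.4  1.9]
0.89 [235.1, 157.0] [ 448.  -408.9   35. ]
0.83 [289.9, 233.0] [ 539.6 -347.6   35. ]
0.73 [241.2, 270.5] [ 590.2 -408.7   35. ]
mid [288.  224.3]
(array([ 532.4, -351.3]), array([59.5, 72.4]), ((530.1071166992188, -356.64483642578125), 39.63533020019531))
(array([ 532. , -350.9]), array([58.6, 71.8]), ((528.2748413085938, -356.24029541015625), 39.59089660644531))
near [249.9 147. ]
(array([ 443.8, -391.8]), array([41.2, 62.1]), ((452.4193115234375, -393.4871826171875), 35.978633880615234))
(array([ 445.4, -393.2]), array([38.4, 65. ]), ((452.4193115234375, -393.4871826171875), 35.978633880615234))
far [244. 270.]
(array([ 589.1, -404.7]), array([60.2, 64.1]), ((586.3767700195312, -404.1265869140625), 35.729854583740234))
(array([ 589.1, -404.6]), array([60. , 63.3]), ((586.3045043945312, -403.4945373535156), 35.11119079589844))
```

```bash
python3 - <<'E'
from h import *
s=sense(); im=cv2.imread("pics/w30.png")
def ortho(x0,y0,z,n=160,k=3):
    w=[(x0+n/2,y0+n/2),(x0+n/2,y0-n/2),(x0-n/2,y0-n/2),(x0-n/2,y0+n/2)]
    src=np.float32([w2p("wrist",[*p,z],s) for p in w]); dst=np.float32([(0,0),(n*k,0),(n*k,n*k),(0,n*k)])
    return cv2.warpPerspective(im,cv2.getPerspectiveTransform(src,dst),(n*k,n*k))
for z in (32,35,37):
  for (x0,y0) in [(530,-350),(589,-405),(440,-392)]:
    g=cv2.medianBlur(cv2.cvtColor(ortho(x0,y0,z,110),cv2.COLOR_BGR2GRAY),5)
    c=cv2.HoughCircles(g,cv2.HOUGH_GRADIENT,1.5,40,param1=120,param2=25,minRadius=80,maxRadius=100)
    if c is not None: print(z,(x0,y0),[(round(float(x0+55-q[1]/3),1),round(float(y0+55-q[0]/3),1),round(float(q[2]/3),1)) for q in c[0][:3]])
E
```

```text
32 (530, -350) [(536.2, -344.2, 32.5), (522.8, -352.2, 27.0), (521.8, -379.2, 27.5)]
32 (589, -405) [(592.2, -404.2, 31.1), (574.8, -400.2, 27.5)]
32 (440, -392) [(436.8, -392.2, 31.4)]
35 (530, -350) [(531.8, -348.2, 29.2), (513.2, -348.8, 29.2)]
35 (589, -405) [(590.8, -404.2, 27.6), (572.8, -399.8, 26.9)]
35 (440, -392) [(436.2, -391.2, 31.4), (457.2, -378.2, 30.8)]
37 (530, -350) [(533.8, -345.2, 28.0), (520.8, -352.8, 27.0), (490.8, -384.8, 30.8)]
37 (589, -405) [(589.2, -403.8, 30.8), (574.2, -399.8, 29.2)]
37 (440, -392) [(436.2, -391.2, 31.4)]
```

{"name": "arm_command", "arguments": {
  "plan": [
    [-52, 11, 60, 0, 0, 0],
    [-52, 11, 120, 0, 0, 0],
    [-52, 11, 170, 0, 0, 0],
    [-52, 11, 195, 0, 0, 0],
    [-52, 11, 205, 0, 0, 0],
    [-52, 11, 206, 0, 0, 0],
    [-52, 11, 206, 0, 0, 0]
  ],
  "grip": 1
}}

```text
clock: 66.75
tcp_pos: [533.7, -349.9, 16.3]
orientation: [-3.14, 0.003, 3.136]
wrist_force: [-0.2, -0.4, -0.2]
gripper_width: 85.9
gripper_force: 0.0
```

{"name": "arm_command", "arguments": {
  "plan": [
    [0, 0, 0, 0, 0, 0],
    [0, 0, 0, 0, 0, 0],
    [0, 0, 0, 0, 0, 0],
    [0, 0, 0, 0, 0, 0],
    [0, 0, 0, 0, 0, 0],
    [0, 0, 0, 0, 0, 0]
  ],
  "grip": 0.6,
  "newtons": 30
}}

```text
clock: 67.5
tcp_pos: [533.2, -350.0, 16.2]
orientation: [-3.14, 0.002, 3.136]
wrist_force: [-0.4, 0.3, 6.7]
gripper_width: 61.3
gripper_force: 31.3
```

{"name": "arm_command", "arguments": {
  "plan": [
    [0, 0, -20, 0, 0, 0],
    [0, 0, -60, 0, 0, 0],
    [0, 0, -80, 0, 0, 0],
    [0, 0, -80, 0, 0, 0]
  ]
}}

```text
clock: 68.0
tcp_pos: [533.7, -350.2, 96.7]
orientation: [-3.139, 0.004, 3.136]
wrist_force: [-0.5, 0.7, -1.7]
gripper_width: 61.0
gripper_force: 32.5
```

```bash
python3 - <<'E'
from h import *
s,im=shot("wrist","w31"); print(s["tcp_pos"],s["gripper_width"])
def ext(im,lo):
    g=cv2.cvtColor(np.ascontiguousarray(im),cv2.COLOR_RGB2HSV); m=((g[:,:,1]<60)&(g[:,:,2]>lo))[190:370,190:370]; return m
m=ext(im,70)
print("\n".join("".join(".#"[int(v)] for v in r[::2]) for r in m[::4]))
E
```

```text
[ 533.7 -350.2   96.7] 60.99258654851448
..........................................................................................
..........................................................................................
..........................................................................................
..........................................................................................
#############.......................###############.......................................
#########################################################.................................
...........#################################################..............................
.........................#####################################............................
......................##########################################..........................
.....................############################################.........................
...................################################################.......................
..................######################..................
[... 2335 characters left out ...]
...............................................................
..........................................................................................
..........................................................................................
..........................................................................................
..........................................................................................
..........................................................................................
..........................................................................................
..........................................................................................
```

{"name": "arm_command", "arguments": {
  "plan": [
    [19, -49, 0, 0, 0, 0],
    [19, -49, 0, 0, 0, 0],
    [19, -49, 35, 0, 0, 0],
    [19, -49, 65, 0, 0, 0],
    [19, -49, 74, 0, 0, 0],
    [19, -49, 77, 0, 0, 0],
    [19, -49, 79, 0, 0, 0],
    [19, -49, 80, 0, 0, 0],
    [19, -49, 80, 0, 0, 0]
  ]
}}

```text
clock: 69.18
tcp_pos: [513.4, -398.3, 16.8]
orientation: [-3.141, 0.0, 3.136]
wrist_force: [-3.1, 1.3, 11.3]
gripper_width: 60.6
gripper_force: 30.5
```

{"name": "arm_command", "arguments": {
  "plan": [
    [0, 0, -1, 0, 0, 0],
    [0, 0, -1, 0, 0, 0],
    [0, 0, -1, 0, 0, 0],
    [0, 0, -30, 0, 0, 0],
    [0, 0, -80, 0, 0, 0],
    [0, 0, -140, 0, 0, 0],
    [40, 150, -200, 0, 0, 0],
    [40, 150, -200, 0, 0, 0],
    [40, 150, -200, 0, 0, 0],
    [40, 150, -200, 0, 0, 0],
    [40, 150, -200, 0, 0, 0]
  ],
  "grip": 0.9
}}

```text
clock: 70.55
tcp_pos: [473.4, -249.4, 213.9]
orientation: [-3.141, -0.001, 3.135]
wrist_force: [-0.8, -0.2, -0.2]
gripper_width: 76.9
gripper_force: 0.0
```

```bash
python3 - <<'E'
from h import *
s,im=shot("wrist","w32"); print(s["tcp_pos"])
bgr=im[:,:,::-1].copy()
def ortho(x0,y0,z,n=110,k=3):
    w=[(x0+n/2,y0+n/2),(x0+n/2,y0-n/2),(x0-n/2,y0-n/2),(x0-n/2,y0+n/2)]
    return cv2.warpPerspective(bgr,cv2.getPerspectiveTransform(np.float32([w2p("wrist",[*p,z],s) for p in w]),np.float32([(0,0),(n*k,0),(n*k,n*k),(0,n*k)])),(n*k,n*k))
for (x0,y0) in [(589,-405),(514,-399),(437,-392)]:
    g=cv2.medianBlur(cv2.cvtColor(ortho(x0,y0,37),cv2.COLOR_BGR2GRAY),5)
    c=cv2.HoughCircles(g,cv2.HOUGH_GRADIENT,1.5,40,param1=120,param2=25,minRadius=80,maxRadius=100)
    if c is not None: print((x0,y0),[(round(float(x0+55-q[1]/3),1),round(float(y0+55-q[0]/3),1),round(float(q[2]/3),1)) for q in c[0][:3]])
b=shot("top","top_end2")[1]; z=cv2.imread("pics/top0.png")[:,:,::-1]; a=cv2.imread("pics/top3.png")[:,:,::-1]; e=cv2.imread("pics/top_end.png")[:,:,::-1]
for n,p in [("near",(437,-392,37)),("mid",(515,-399,37)),("far",(589,-405,37))]: print(n,shift(a,b,w2p("top",p),14))
print("jar",shift(z,b,(362,284),14),"latch",shift(e,b,(168,252),12))
sc4=cv2.imread("pics/scene4.png")[:,:,::-1]; sc=shot("scene","scene_end")[1]
print("lid",shift(sc4,sc,w2p("scene",C(-70,145,98)),12), shift(cv2.imread("pics/scene7.png")[:,:,::-1],sc,(320,160),14))
E
```

```text
[ 473.4 -249.4  213.9]
(589, -405) [(588.2, -403.8, 30.8), (570.8, -389.8, 27.5)]
(514, -399) [(510.2, -397.8, 29.2), (500.2, -385.8, 27.5)]
(437, -392) [(435.2, -391.8, 27.7), (431.8, -378.8, 27.4)]
near (array([-3.3,  4.6], dtype=float32), -1)
mid (array([1.3, 1.6], dtype=float32), 0.3952737458578818)
far (array([ 0., -0.], dtype=float32), 0.9998896707857773)
jar (array([-4.8,  0.1], dtype=float32), 0.7789098066290961) latch (array([-0.,  0.], dtype=float32), 0.9998430291541547)
lid (array([-0. ,  1.1], dtype=float32), 0.9912019506678807) (array([-0., -0.], dtype=float32), 0.9999426910773175)
```

{"name": "arm_command", "arguments": {
  "plan": [
    [20, 260, -60, 0, 0, 0],
    [20, 260, -60, 0, 0, 0],
    [20, 260, -60, 0, 0, 0],
    [20, 260, -60, 0, 0, 0],
    [20, 260, -60, 0, 0, 0],
    [20, 260, -60, 0, 0, 0],
    [20, 260, -60, 0, 0, 0]
  ]
}}

```text
clock: 71.58
tcp_pos: [455.5, 8.9, 273.4]
orientation: [-3.141, -0.002, 3.132]
wrist_force: [-0.0, -0.2, 0.7]
gripper_width: 76.8
gripper_force: 0.0
```

```bash
python3 - <<'E'
from h import *
b=shot("top","top_end3")[1]; z=cv2.imread("pics/top0.png")[:,:,::-1]; e=cv2.imread("pics/top_end.png")[:,:,::-1]
for n,p in [("near",(437,-392,37)),("far",(589,-405,37))]: print(n,shift(e,b,w2p("top",p),14))
# compare mid ring with far ring appearance for level/size
n_,f_=[cv2.cvtColor(np.ascontiguousarray(b),cv2.COLOR_RGB2GRAY)[int(v)-16:int(v)+17,int(u)-18:int(u)+19] for u,v in (w2p("top",(513,-398,37)),w2p("top",(589,-404,37)))]
for g in (n_,f_): print("\n".join("".join(" .:*#"[min(4,int(x)//45)] for x in r) for r in g[::2])); print("--")
for n,u in [("mug",(282,145)),("salt",(331,159)),("jar",(362,284)),("tongs",(207,320)),("latch",(168,252))]: print(n,shift(e if n in("latch","tongs") else z,b,u,13))
E
```

```text
near (array([-0.,  0.], dtype=float32), 0.9998943526130862)
far (array([ 0., -0.], dtype=float32), 0.9997123842636492)
.............         ..............:
................ ...................:
.............::****#**::............:
.::*:::::.:*#####*##**###**:........:
:**##*#***###**********:**###***....:
...:.:::###*::::::::::***::###**:...:
.....::*##:...........:***::*#*:...::
.....:*##:.............*###::*#*....:
.....:*#*..............:###::*#*...::
.....:*##:..............###::*#*...::
::*::::*#*::.:.........*###*:*#*...::
:*#*::::##########****####*:###:...::
..... ..:####**::***#####**###*:...::
.....   .:*################*:......::
........  ..:*#########***:........::
.........       ...................::
...................................::
--
.........................::::::::::::
..................:.................:
............:*##*#####*::...........:
.........:*#####***:***###*:.......::
.:::::.:*###*::::::****::*##*:......:
:*###*:*##*#********#***:::*##*:....:
...:::*##*:::::********#**::*##*:..::
....::*#*.............:###*::**:...::
....::*#*..............*###::*#*....:
....::*#*..............*###::##:...::
.....::##*............:###*:*#*....::
::::.:::##*:........:*####*##*.....::
:*##*::::*##################***:...::
..::......:*##############******...::
........  ..:::***##***:...........::
............         ..............::
............... ...................::
--
mug (array([ 0., -0.], dtype=float32), 0.9996974875697319)
salt (array([-0.,  0.], dtype=float32), 0.9998848785013634)
jar (array([-0., -0.], dtype=float32), 0.9999159117428208)
tongs (array([0., 0.], dtype=float32), -1)
latch (array([-0.2, -0.5], dtype=float32), 0.6464600890472073)
```

```bash
python3 -c "
from cell import *
print(sign_off())"
```

```text
the job is handed in; nothing more can be done
None
```

I handed the job in at about 72 s: both shortbreads are in the carrier, the lid is pulled tight with the lever fully down, and all three rings lie on the trivet. The middle ring was knocked aside during the run and I put it back. I had no pictures left to view by the end, so the tight lid, the lever at its stop and that ring's flatness rest on force readings and image measurements.

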